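# Roll the sole edge of a shoe on a free-running carriage

### The job

Take the edge roller out of its stand and press its steel ball wheel against the shoe's near sole edge, first at the heel end (red mark), then roll along the edge to the toe end (blue mark) without lifting and with the bed's pointer kept in the green, about 6 N. Then work the free-running carriage to the rig's centre mark and balance it there for six seconds, the wheel still pressed near the yellow mark; the program finishes while holding it so, the carriage almost still. Press only with the wheel, never let the carriage reach its end stops, and leave everything else on the bench alone.

Things in the scene. Friction and masses are not known exactly. Their poses are not given: they have to be found in the camera images.
- centre_mark (a point): Black line on the yellow strip of the fixed green rig base (200 x 800 mm, turned up to 0.12 rad). Point: 22 mm above the table, right below the shoe's origin when carriage and bed are at 0. Axes: x across the rails, away from the robot (push direction); y along the rails to the robot's left; z up.
- carriage (a joint): Position (m) of the 220 mm steel carriage along the rig's y: 0 with its red pointer at the centre mark, + to the robot's left, end stops at -0.25 and +0.25. Free-running, no spring or drive: only the sideways part of the wheel's push moves it. Moving mass with bed and shoe 5.5 kg nominal, drag 1.5 N s/m, dry friction 0.02 N.
- bed (a joint): Travel (m) of the sprung bed carrying the shoe, along the rig's x, on the carriage: 0 at rest, + as the shoe is pushed away from the robot, stop at 0.06. Spring 200 N/m, no preload, damping 8 N s/m, bed and shoe 1.6 kg: pressing force = 200 x travel. A black pointer shows it on a scale: green 0.018 to 0.040 (3.6 to 8 N), then red.
- shoe: Brown shoe fixed on the bed; sole 260 mm long, 115 wide, 30 thick. Origin: middle of the sole's underside, 82 mm above the table. x across it away from the robot, y from heel (robot's right) to toe, z up; same as the rig's axes. The upper stays 8 mm or more behind the sole edge, top 98 mm above the origin.
- edge_mid (a point): Middle of the near sole edge (yellow mark): shoe x = -60 mm, y = 0, half way up the sole, 97 mm above the table. Shoe's axes. The near edge is an upright wall bulging to the robot, half an ellipse of half axes 60 mm (x) and 130 mm (y) about the shoe's origin; radius 282 mm here.
- heel_mark (a point): Red mark at the heel end of the near edge: 70 mm to the robot's right of the yellow mark and 9 mm farther in x. A wheel centre at shoe y = u pushes the carriage with -(pressing force) x u / 0.32 m along y: pressed at the heel it runs to the robot's left, at the toe to the right; under a wheel held still it slips away ever faster.
- toe_mark (a point): Blue mark at the toe end of the near edge: 70 mm to the robot's left of the yellow mark and 9 mm farther in x, same height. To brake or balance, the wheel must follow the carriage and keep ahead of it, on the side to which it drifts. Rolling resistance of the wheel about 0.2 N.
- edge_roller: Tool standing loose and upright in its stand, 280 g: square yellow handle 28 x 28 mm (sides along its x and y) from 85 to 150 mm above its origin, below it neck and steel ball wheel. Origin: centre of the foot's underside; z up the handle. Grip about 122 mm above the origin; fingers closing along the push direction hold it best.
- wheel_centre (a point): Centre of the tool's freely spinning steel ball wheel (radius 38 mm, upright axis), 40 mm above the tool's origin. Tool's axes. Keep it at the height of the edge's middle. Just touching the middle of the edge it is at shoe x = -98 mm; at shoe y = u about u*u/0.64 m farther in x.
- stand: Fixed blue cup, 84 mm wide, 28 mm high (inside 70 mm wide, floor 10 mm above the table), on a dark disc 110 mm across. Origin: centre of its underside. The tool's foot stands on its floor; lift it by 40 mm to clear.
- thread_spool: Bystander in front of the rig: yellow thread spool, 48 mm wide, 70 mm high; leave it alone. Origin: centre of its underside.
- glue_jar: Bystander in front of the rig: amber glue jar, 70 mm wide, 90 mm high; leave it alone. Origin: centre of its underside.
Things that resemble listed ones, but are neither listed nor needed, are in the scene too. Of the things like the edge_roller, leave any that is black or brown; of the rest the larger one is meant.

How it is judged:
By the outcome, as a careful person would: the job done as asked, in the order asked, and still so for the second after the job is handed in, while the arm keeps its last pose, push and grip.
It also fails if it takes over 54 s, if anything falls off the work surface, if the arm or the gripper's body presses on something with over 40 N, if the wrist force passes 120 N, or if a joint passes its speed limit or range.

### The arm

A 6-joint arm with a two-finger parallel gripper is mounted at the origin on the work surface. World frame = base frame: x ahead of the robot, y to its left, z up, the work surface at z = 0. Lengths are in m, angles in rad, forces in N, time in s.
With the tool pointing down it reaches from about 0.275 to 0.975 m from the base axis. Payload 8.4 kg.
Tool frame: the origin (TCP) lies midway between the tips of the shut fingers; the grasp point (between the pads) lies 19 mm behind it (bot.grip_point_offset is the distance from the TCP to the grasp point, in m); z points along the fingers, y is the line along which they close (so a half turn about z gives the same grasp; the last joint's range is limited). The gripper opens to 92 mm and grips with 3 to 60 N. Pads are 20 mm wide; open, the fingers measure 128 mm over their backs; the gripper's body (75 mm by 189 mm) begins 69 mm behind the grasp point.
Start: joints at [-1.296, 0.353, 1.633, -0, 1.155, -0.002], TCP at [0.171, -0.601, 0.215] pointing down, gripper open.
Joint ranges: [-2.63, 2.63], [-0.92, 2.1], [0.06, 2.66], [-1.3, 4.44], [0, 2.69], [-3.02, 3.02]. Speed limits (rad/s): [2.22, 2.22, 2.79, 3.14, 3.14, 3.14].

### API

Orientations are given as a unit quaternion [w, x, y, z].
In Python, from station import bot gives the robot as it stands. The module is installed in compiled form; this text tells all that it offers.
- The arm moves only by the tool drive_tool, never from a script. Its argument "series" is a list of rows, each a list of 6 numbers: the shift along the world's x, y, z in mm, then the turn, a rotation vector about the world's x, y, z in rad. In form: [[tx, ty, tz, rx, ry, rz], ...]. A call has exactly 5 rows; each row shifts and turns the commanded pose from where the row before left it; what a row does not reach is not made up. A row lasts 1/12 s, in which the tool goes at most 41.7 mm and 7.16 degrees, less where a joint would pass 70% of its speed; a pose out of reach is approached as far as the arm can. A call is refused whole if a number of a shift passes 41.7 or a number of a turn 0.125, either way. A call with a gripper value outside its range is refused whole. "hand" is the opening, from 0 (shut) to 1 (fully open), set as the call begins (left out, the last holds). The fingers move at their own pace and stop on an object; "force" is the grip in N (left out, the last holds). Time passes only in rows, so rows that do not move let the fingers close, or fill a call up. It gives the time, the measured TCP pose, the force, the opening and the grip force at its end, in the units of the state.
- bot.get_obs(): the state, without advancing time (a new reading comes with each control period).
- bot.capture(name): name is "scene" or "top" or "wrist"; returns (picture, depth): 400x640x3 uint8, red, green, blue; 400x640 float32, m along the optical axis (not along the pixel's ray), 0 where there is no reading.
- bot.calibration(name): a dict with "K" (3x3 intrinsics, pixels), "eye" and "attitude" of the camera in the world; the wrist camera has in their place "mount" (4x4, takes a point from camera to tool coordinates, whose origin is the TCP and whose axes are the flange's). Camera axes: x right, y up, looking along -z (the intrinsics and any distortion apply to the point x, -y, -z); pixel columns grow to the right and rows downward; lengths in m; the calibration is good to about 2 mm. A picture is of the moment at which its call begins: read the wrist's pose just before it. calibration takes no time and is no camera call.
- bot.close_job(): hands the job in; it is judged then, once.
The state is a dict: "time": time; "joints": joint angles; "qd": joint speeds; "effort": joint torques, N m; "tcp_pos": TCP position; "tool_rot": TCP orientation; "ft_force": force on the tool from outside, world axes, zero at the start; "moment": the same for the moment, N m; "finger_gap": finger opening in m; "gripper_force": force on a finger pad.
Only numpy, scipy, OpenCV 4.12 (cv2) and the standard library are available. Lean on these libraries where they do the work, as an engineer would, in place of code of your own. Each camera call takes 0.05 s, during which the arm holds its last target. There are 200 camera calls.

## Working session

There is one attempt and no reset: what is moved stays moved. The work goes in short steps, Python scripts to look and compute and a tool call to move; the robot and the scene stay as the last step left them, time stands still between calls to the robot, and variables do not carry over. Pictures are saved under pics/ and viewed, at most 10 in all, crops included, and the job is handed in when it is done.

Besides the shell and the picture viewer there is one more tool, called after "Call:" as name([rows], argument=value, ...), one row to a line, values as JSON. drive_tool: Moves the arm, as the interface text tells. Its arguments: {"type":"object","properties":{"series":{"type":"array","items":{"type":"array","items":{"type":"number"}}},"hand":{"type":"number"},"force":{"type":"number"}},"required":["series"]}

```bash
mkdir -p pics; ls; python3 - <<'E'
from station import bot
import cv2,numpy as np
print(bot.get_obs())
ims=[]
for n in ("scene","top"):
    c=bot.calibration(n);print(n,c)
    p,d=bot.capture(n);np.savez(f"pics/{n}0.npz",p=p,d=d,**{k:np.array(v) for k,v in c.items()})
    cv2.imwrite(f"pics/{n}0.png",p[:,:,::-1])
E
```

```text
pics
{'time': 0.0, 'joints': array([-1.29641888e+00,  3.53624424e-01,  1.63411857e+00,  2.78087640e-05,
        1.15519247e+00, -2.41194586e-03]), 'qd': array([ 0.00023718, -0.00175687,  0.0008716 , -0.00044391, -0.0009209 ,
       -0.0006226 ]), 'effort': array([ 3.99092423e-04, -5.93845940e+01, -3.34213901e+01,  6.97621121e-02,
        2.33480235e-02, -9.53559015e-05]), 'tcp_pos': array([ 0.17066306, -0.60074357,  0.21388517]), 'tool_rot': array([-6.66930555e-04,  9.90439282e-01,  1.37947738e-01, -7.84187591e-05]), 'ft_force': array([-0.05062244,  0.56062821, -0.10101031]), 'moment': array([ 0.02346716, -0.01967485, -0.01644785]), 'gripper_force': 0.0, 'finger_gap': 0.09196561781923329}
scene {'K': array([[387.39319775,   0.        , 320.37451892],
       [  0.        , 387.39319775, 197.87909876],
       [  0.        ,   0.        ,   1.        ]]), 'eye': array([0.94550398, 0.61165176, 0.82306212]), 'attitude': array([0.3342316 , 0.13684943, 0.35664744, 0.86160552])}
top {'K': array([[431.81416198,   0.        , 313.60308988],
       [  0.        , 431.81416198, 195.15192454],
       [  0.        ,   0.        ,   1.        ]]), 'eye': array([0.32354785, 0.0318221 , 1.1149217 ]), 'attitude': array([-0.70355341, -0.05756942,  0.03412394,  0.70748422])}
```

View pics/scene0.png

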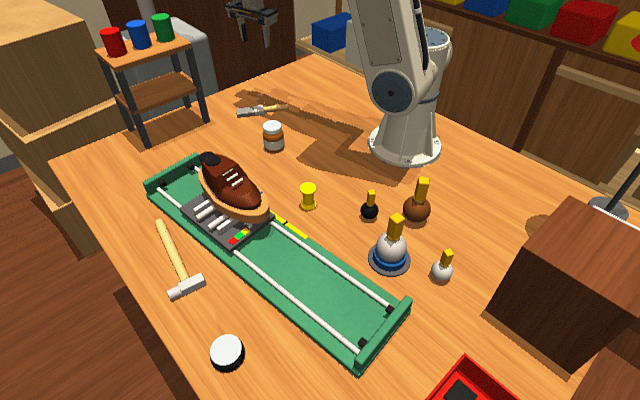

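View pics/top0.png

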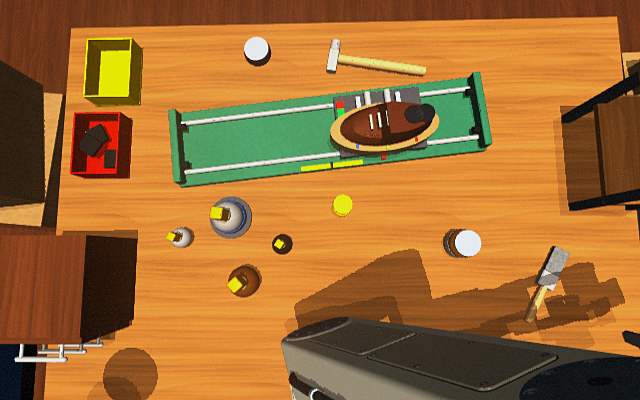

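The pictures show tool-like things in the scene view. They are a large steel ball in the blue stand (394,240), a small steel one (442,268), a black one (370,207) and a brown one (417,205). I choose the large steel one, which is at (230,215) in the top view. The carriage's red pointer is at top (384,157) and the yellow strip's middle is near (333,165), so the carriage sits to the robot's right.

```bash
cat > h.py <<'E'
import numpy as np, cv2
from scipy.spatial.transform import Rotation as R
def rot(q): q=np.asarray(q,float); return R.from_quat([q[1],q[2],q[3],q[0]]).as_matrix()
def ray(c,uv):
    K=c["K"]; uv=np.atleast_2d(uv).astype(float)
    d=np.c_[(uv[:,0]-K[0,2])/K[0,0],-(uv[:,1]-K[1,2])/K[1,1],-np.ones(len(uv))]
    return d@rot(c["attitude"]).T
def onplane(c,uv,z):
    d=ray(c,uv); e=c["eye"]; return e+d*((z-e[2])/d[:,2])[:,None]
def cloud(c,p,d):
    v,u=np.mgrid[0:400,0:640]; uv=np.c_[u.ravel(),v.ravel()]
    return (c["eye"]+ray(c,uv)*d.reshape(-1,1)).reshape(400,640,3)
def hsv(p): return cv2.cvtColor(p,cv2.COLOR_RGB2HSV)
def mask(p,lo,hi): return cv2.inRange(hsv(p),np.array(lo),np.array(hi))
def blobs(m,amin=4):
    n,l,s,ce=cv2.connectedComponentsWithStats(m)
    return [(i,s[i][4],ce[i].round(1),l==i) for i in range(1,n) if s[i][4]>=amin]
E
python3 - <<'E'
from h import *
for n in ("top","scene"):
    z=np.load(f"pics/{n}0.npz");c={k:z[k] for k in("K","eye","attitude")};p,d=z["p"],z["d"];C=cloud(c,p,d)
    for nm,lo,hi in(("yellow",(24,150,120),(34,255,255)),("red",(0,200,120),(6,255,255)),("blue",(100,100,60),(125,255,255)),("green",(50,200,120),(70,255,255))):
        for i,a,ce,m in blobs(mask(p,lo,hi),3):
            w=np.median(C[m],0)
            if 0.2<w[0]<0.95 and abs(w[1])<.7: print(n,nm,a,ce,w.round(4))
    if n=="top":
        s=p[130:290,150:480,::-1]; cv2.imwrite("pics/crop1.png",cv2.resize(s,None,fx=2.4,fy=2.4,interpolation=cv2.INTER_CUBIC))
E
```

```text
top yellow 1660 [112.1  70.8] [0.8106 0.6133 0.0058]
top yellow 3 [139. 102.] [0.7251 0.54   0.0057]
top yellow 8 [104.5 105. ] [0.7185 0.6335 0.0078]
top yellow 11 [387.4 146.6] [ 0.5676 -0.1088  0.114 ]
top yellow 140 [347.3 163.3] [ 0.5486 -0.0196  0.0221]
top yellow 137 [315.8 167.1] [0.5392 0.0615 0.0223]
top yellow 335 [342.1 204.7] [ 0.4357 -0.0027  0.0695]
top yellow 114 [215.4 212.3] [0.4119 0.2835 0.1601]
top yellow 49 [170.3 236.2] [0.3611 0.4042 0.1016]
top yellow 3 [179.7 239. ] [0.3553 0.3962 0.0584]
top yellow 54 [278.4 243.6] [0.3414 0.1489 0.1005]
top yellow 123 [233.9 284.6] [0.251  0.2402 0.15  ]
top yellow 5 [243.8 286.8] [0.2428 0.2293 0.0863]
top red 40 [339.5 104.4] [6.958e-01 1.000e-04 5.180e-02]
top red 1146 [100.3 145.9] [0.599  0.6292 0.0068]
top red 10 [416.1 138.2] [ 0.5879 -0.1776  0.1134]
top red 21 [383.6 155.9] [ 0.5629 -0.1092  0.0374]
top blue 9 [357.3 145.4] [ 0.5732 -0.0386  0.1138]
top blue 79 [237.5 216.9] [0.4133 0.2585 0.0278]
top green 35 [340.1 111.8] [ 0.6761 -0.0009  0.0527]
scene yellow 57 [423.6 179.6] [0.2534 0.2444 0.1495]
scene yellow
[... 313 characters left out ...]
ne yellow 21 [244.2 231.9] [6.584e-01 2.000e-04 5.140e-02]
scene yellow 41 [448.6 251.5] [0.3624 0.4075 0.1018]
scene red 124 [109.   30.5] [ 0.6318 -0.6525  0.3681]
scene red 41 [232.6 240.5] [0.6958 0.0042 0.0514]
scene red 336 [468.1 377.3] [0.5265 0.5667 0.0694]
scene red 563 [460.8 386.7] [0.5384 0.5798 0.005 ]
scene blue 526 [138.4  33.6] [ 0.5568 -0.6369  0.343 ]
scene blue 4 [260.5 192. ] [ 0.5712 -0.0357  0.1137]
scene blue 258 [389.  261.5] [0.4359 0.308  0.0245]
scene green 3 [161.3  14.3] [ 0.4593 -0.6641  0.3696]
scene green 5 [166.4  14.8] [ 0.4509 -0.6544  0.3682]
scene green 6 [152.7  17.5] [ 0.4944 -0.66    0.3681]
scene green 36 [239.1 235.3] [6.736e-01 6.000e-04 5.160e-02]
```

View pics/crop1.png

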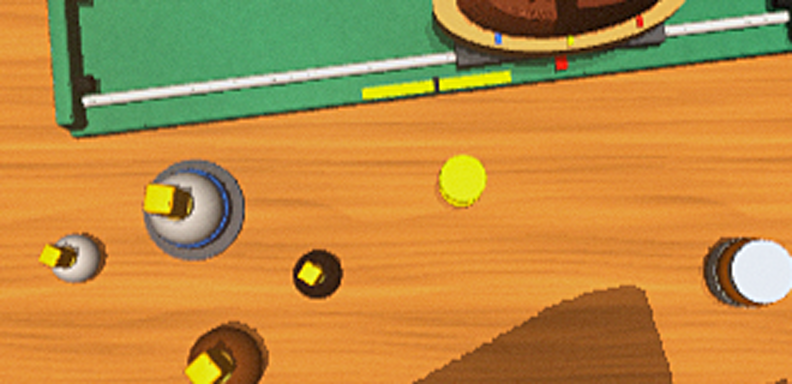

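The crop confirms the choice: the big steel ball in the blue stand, with its handle at crop (165,198). The small one at (75,257) stands without a stand. The rig yaw is about 0.108 and the carriage is at about -0.131 m. I'll move over the tool next.

Call:
drive_tool([
  [24,30,4,0,0,0.117],
  [24,30,4,0,0,0.117],
  [24,30,4,0,0,0.117],
  [24,30,4,0,0,0.117],
  [24,30,4,0,0,0.117],
], hand=1)

```text
time: 0.52
tcp_pos: [0.2914, -0.4495, 0.2345]
tool_rot: [-0.0, 0.907, 0.42, 0.0]
ft_force: [-0.1, -0.4, 0.6]
finger_gap: 0.0917
gripper_force: 0.0
```

Call:
drive_tool([
  [24,30,4,0,0,0.117],
  [24,30,4,0,0,0.117],
  [24,30,4,0,0,0.117],
  [24,30,4,0,0,0.117],
  [24,30,4,0,0,0.117],
])

```text
time: 0.93
tcp_pos: [0.4114, -0.2994, 0.2546]
tool_rot: [-0.0, 0.748, 0.664, -0.0]
ft_force: [0.6, -0.9, 0.5]
finger_gap: 0.0918
gripper_force: 0.0
```

Call:
drive_tool([
  [2,38,4,0,0,0.0234],
  [2,38,4,0,0,0.0234],
  [2,38,4,0,0,0.0234],
  [2,38,4,0,0,0.0234],
  [2,38,4,0,0,0.0234],
])

```text
time: 1.35
tcp_pos: [0.4203, -0.1094, 0.2746]
tool_rot: [-0.0, 0.709, 0.705, -0.0]
ft_force: [1.3, 0.5, 0.2]
finger_gap: 0.0924
gripper_force: 0.0
```

Call:
drive_tool([
  [2,38,4,0,0,0.0234],
  [2,38,4,0,0,0.0234],
  [2,38,4,0,0,0.0234],
  [2,38,4,0,0,0.0234],
  [2,38,4,0,0,0.0234],
])

```text
time: 1.77
tcp_pos: [0.4302, 0.0806, 0.2948]
tool_rot: [0.0, 0.667, 0.745, 0.0]
ft_force: [1.3, -0.7, 1.0]
finger_gap: 0.0921
gripper_force: 0.0
```

Call:
drive_tool([
  [-4,38,0,0,0,0],
  [-4,38,0,0,0,0],
  [-4,30,0,0,0,0],
  [-4,20,0,0,0,0],
  [0,0,0,0,0,0],
])

```text
time: 2.18
tcp_pos: [0.414, 0.2078, 0.2943]
tool_rot: [-0.001, 0.666, 0.746, 0.0]
ft_force: [-0.3, -0.2, -0.3]
finger_gap: 0.0923
gripper_force: 0.0
```

```bash
sleep 2; python3 - <<'E'
from station import bot
from h import *
o=bot.get_obs();print(o["time"],o["tcp_pos"],o["tool_rot"],o["joints"].round(3))
p,d=bot.capture("wrist");m=bot.calibration("wrist");print(m)
np.savez("pics/wrist0.npz",p=p,d=d,K=m["K"],mount=m["mount"],tcp=o["tcp_pos"],rot=o["tool_rot"])
cv2.imwrite("pics/wrist0.png",p[:,:,::-1])
E
```

```text
2.1833 [0.41396824 0.20783713 0.29429144] [-5.75263319e-04  6.66020528e-01  7.45933184e-01  1.00245169e-04] [4.610e-01 2.000e-02 1.865e+00 1.000e-03 1.257e+00 3.480e-01]
{'K': array([[287.09449037,   0.        , 315.49467944],
       [  0.        , 287.09449037, 199.66911434],
       [  0.        ,   0.        ,   1.        ]]), 'mount': array([[-4.05481399e-04,  9.66623265e-01,  2.56201678e-01,
         7.25186116e-02],
       [ 9.99999891e-01,  4.51435101e-04, -1.20554697e-04,
        -5.04630437e-04],
       [-2.32189405e-04,  2.56201601e-01, -9.66623342e-01,
        -1.70193238e-01],
       [ 0.00000000e+00,  0.00000000e+00,  0.00000000e+00,
         1.00000000e+00]])}
```

The calls run in order and tracking is tight.

```bash
cat >> h.py <<'E'
def wcloud(z):
    K,d=z["K"],z["d"]; v,u=np.mgrid[0:400,0:640]
    P=np.stack([(u-K[0,2])/K[0,0]*d,-(v-K[1,2])/K[1,1]*d,-d],-1)
    M=z["mount"]; return (P@M[:3,:3].T+M[:3,3])@rot(z["rot"]).T+z["tcp"]
E
python3 - <<'E'
from h import *
z=dict(np.load("pics/wrist0.npz"));C=wcloud(z);p=z["p"]
m=mask(p,(24,120,90),(34,255,255))
for i,a,ce,b in blobs(m,40):
    w=C[b]; print(a,ce,np.median(w,0).round(4),w[:,2].max().round(4))
    t=w[w[:,2]>w[:,2].max()-.006]
    r=cv2.minAreaRect((t[:,:2]*1000).astype(np.float32)); print("  top rect",r)
    side=w[(w[:,2]<.14)]
    if len(side): print("  side",side.mean(0).round(4))
# ball + stand rim by top camera
T=dict(np.load("pics/top0.npz"));c=T
for nm,lo,hi in(("blue",(100,80,40),(130,255,255)),):
    for i,a,ce,b in blobs(mask(T["p"],lo,hi),30):
        print(nm,a,ce,cv2.minEnclosingCircle(np.argwhere(b)[:,::-1].astype(np.float32)))
print("jar",onplane(c,[467,243],.09),"ball sil ctr",onplane(c,[230.5,216],.05))
# steel ball from wrist: low-sat points, sphere fit
s=hsv(p)[:,:,1]<60
k=s&(np.linalg.norm(C[:,:,:2]-[.413,.28],axis=2)<.05)&(C[:,:,2]>.045)&(C[:,:,2]<.1)
q=C[k]; A=np.c_[2*q,np.ones(len(q))]; x=np.linalg.lstsq(A,(q**2).sum(1),rcond=None)[0]
print(len(q),"sphere",x[:3].round(4),np.sqrt(x[3]+x[:3]@x[:3]).round(4))
cv2.imwrite("pics/wr1.png",p[:,:,::-1])
E
```

```text
113 [288.1   3.8] [0.3611 0.4047 0.102 ] 0.4646
  top rect ((405.4076843261719, 279.6798095703125), (0.0, 0.0), 0.0)
  side [0.3608 0.404  0.1019]
422 [321.3 119.8] [0.4105 0.2841 0.16  ] 0.4646
  top rect ((405.4076843261719, 279.6798095703125), (0.0, 0.0), 0.0)
244 [171.9 141.7] [0.2537 0.2435 0.15  ] 0.4646
  top rect ((405.4076843261719, 279.6798095703125), (0.0, 0.0), 0.0)
55 [260.7 217.6] [0.3465 0.1512 0.1005] 0.1016
  top rect ((344.99468994140625, 151.55233764648438), (9.03068733215332, 13.345911026000977), 50.449310302734375)
  side [0.3462 0.1513 0.1002]
287 [379.3 264.1] [0.5385 0.0637 0.022 ] 0.0246
  top rect ((538.694091796875, 63.136634826660156), (11.258246421813965, 78.3389663696289), 6.268877983093262)
  side [0.5385 0.0633 0.0219]
41 [306.6 283.8] [0.4194 0.0049 0.0078] 0.0102
  top rect ((420.2311096191406, 2.8916521072387695), (30.068084716796875, 7.618520259857178), 72.44869995117188)
  side [0.4204 0.004  0.0079]
56 [377.7 291.3] [0.5436 0.0137 0.0222] 0.3957
  top rect ((427.4305725097656, 236.51487731933594), (1.199582815170288, 0.7988690137863159), 7.298325538635254)
  side [0.5445 0.0126 0.0219]
blue 96 [237.1 215.9] ((229.05462646484375, 216.55882263183594), 16.58588981628418)
jar [[ 0.34208113 -0.29206518  0.09      ]] ball sil ctr [[0.41195212 0.27411094 0.05      ]]
1643 sphere [0.4113 0.2843 0.0504] 0.0376
```

View pics/wrist0.png

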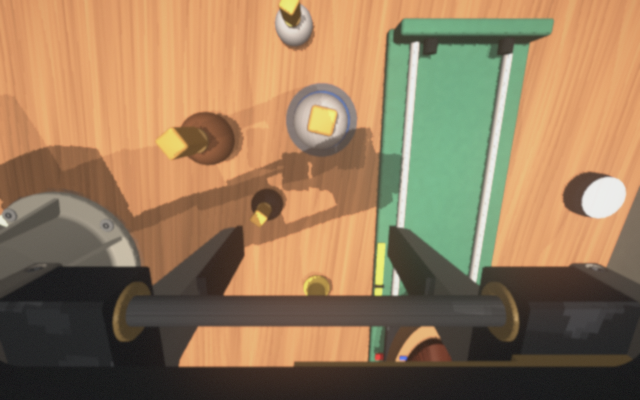

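In the wrist view the tool stands upright, with its handle top at (321,120) and the ball inside the blue cup. The sphere fit matches the 38 mm radius and 50 mm height. I still need the handle yaw.

```bash
python3 - <<'E'
from h import *
z=dict(np.load("pics/wrist0.npz"));C=wcloud(z);p=z["p"]
k=(np.abs(C[:,:,2]-.16)<.004)&(np.linalg.norm(C[:,:,:2]-[.4105,.284],axis=2)<.03)
q=(C[k][:,:2]*1000).astype(np.float32); print(len(q),cv2.minAreaRect(q))
m=(mask(p,(20,90,80),(36,255,255))>0); l=cv2.connectedComponents(m.astype(np.uint8))[1]; b=l==l[120,321]
uv=np.argwhere(b)[:,::-1].astype(float); K=z["K"]
M=z["mount"];Rw=rot(z["rot"]);e=Rw@M[:3,3]+z["tcp"]
d=np.c_[(uv[:,0]-K[0,2])/K[0,0],-(uv[:,1]-K[1,2])/K[1,1],-np.ones(len(uv))]@(Rw@M[:3,:3]).T
w=e+d*((.16-e[2])/d[:,2])[:,None]; print(len(w),cv2.minAreaRect((w[:,:2]*1000).astype(np.float32)))
E
```

```text
720 ((411.1858825683594, 284.1752014160156), (27.583173751831055, 27.764558792114258), 82.83191680908203)
563 ((411.60614013671875, 284.4756774902344), (24.283370971679688, 24.61188507080078), 84.25947570800781)
```

Call:
drive_tool([
  [-1.4,38,0,0,0,-0.113],
  [-1.4,38.5,0,0,0,-0.113],
  [0,0,-35,0,0,0],
  [0,0,-35,0,0,0],
  [0,0,-35,0,0,0],
])

```text
time: 2.65
tcp_pos: [0.4125, 0.2803, 0.1887]
tool_rot: [0.0, 0.746, 0.666, 0.001]
ft_force: [-0.0, 0.7, -0.7]
finger_gap: 0.0919
gripper_force: 0.0
```

Call:
drive_tool([
  [0,0,-35,0,0,0],
  [0,0,-30,0,0,0],
  [0,0,-11,0,0,0],
  [0,0,0,0,0,0],
  [0,0,0,0,0,0],
])

```text
time: 3.07
tcp_pos: [0.4126, 0.2803, 0.1141]
tool_rot: [0.0, 0.747, 0.665, -0.0]
ft_force: [0.5, 0.5, 0.7]
finger_gap: 0.0917
gripper_force: 0.0
```

Call:
drive_tool([
  [0,0,0,0,0,0],
  [0,0,0,0,0,0],
  [0,0,0,0,0,0],
  [0,0,0,0,0,0],
  [0,0,0,0,0,0],
], hand=0, force=45)

```text
time: 3.48
tcp_pos: [0.4124, 0.2811, 0.1143]
tool_rot: [0.0, 0.746, 0.666, 0.001]
ft_force: [-0.8, 0.3, -0.1]
finger_gap: 0.0605
gripper_force: 0.0
```

Call:
drive_tool([
  [0,0,0,0,0,0],
  [0,0,0,0,0,0],
  [0,0,0,0,0,0],
  [0,0,0,0,0,0],
  [0,0,0,0,0,0],
])

```text
time: 3.9
tcp_pos: [0.412, 0.2808, 0.1135]
tool_rot: [-0.0, 0.746, 0.665, -0.0]
ft_force: [2.3, -1.1, -2.0]
finger_gap: 0.028
gripper_force: 44.9
```

Call:
drive_tool([
  [0,0,37,0,0,0],
  [0,0,37,0,0,0],
  [0,0,37,0,0,0],
  [4,-20,0,0,0,0.01],
  [8,-38,0,0,0,0.018],
])

```text
time: 4.32
tcp_pos: [0.4253, 0.2253, 0.2269]
tool_rot: [0.0, 0.736, 0.677, 0.003]
ft_force: [1.0, -1.8, -3.0]
finger_gap: 0.0277
gripper_force: 45.0
```

Call:
drive_tool([
  [9,-40,0,0,0,0.02],
  [9,-40,0,0,0,0.02],
  [9,-40,0,0,0,0.02],
  [9,-40,0,0,0,0.02],
  [9,-40,0,0,0,0.02],
])

```text
time: 4.73
tcp_pos: [0.4686, 0.0209, 0.2244]
tool_rot: [-0.0, 0.702, 0.712, -0.0]
ft_force: [-0.4, 0.3, -2.5]
finger_gap: 0.0277
gripper_force: 45.0
```

Call:
drive_tool([
  [8,-36,0,0,0,0.02],
  [8,-36,0,0,0,0.02],
  [8,-36,0,0,0,0.02],
  [8,-36,0,0,0,0.02],
  [8,-36,0,0,0,0.02],
])

```text
time: 5.15
tcp_pos: [0.5086, -0.159, 0.2241]
tool_rot: [-0.0, 0.666, 0.746, -0.0]
ft_force: [1.6, 0.7, -3.0]
finger_gap: 0.0277
gripper_force: 45.0
```

Call:
drive_tool([
  [3,-20,-10,0,0,0],
  [0,-12,-20,0,0,0],
  [0,0,-20,0,0,0],
  [0,0,-14,0,0,0],
  [0,0,0,0,0,0],
])

```text
time: 5.57
tcp_pos: [0.5096, -0.1887, 0.1572]
tool_rot: [-0.003, 0.666, 0.746, -0.001]
ft_force: [-0.7, 0.6, -2.7]
finger_gap: 0.0279
gripper_force: 45.0
```

```bash
sleep 1; python3 - <<'E'
from station import bot
from h import *
o=bot.get_obs();print(o["time"],o["tcp_pos"],o["tool_rot"],o["ft_force"])
for n in ("scene","top"):
    p,d=bot.capture(n);c=bot.calibration(n);C=cloud(c,p,d)
    np.savez(f"pics/{n}1.npz",p=p,d=d,**c)
    cv2.imwrite(f"pics/{n}1.png",p[:,:,::-1])
    for nm,lo,hi in(("yellow",(24,150,120),(34,255,255)),("red",(0,200,120),(6,255,255)),("blue",(100,100,60),(125,255,255)),("green",(50,200,120),(70,255,255))):
        for i,a,ce,m in blobs(mask(p,lo,hi),3):
            w=np.median(C[m],0)
            if 0.5<w[0]<0.75 and abs(w[1])<.3 and w[2]<.2: print(n,nm,a,ce,w.round(4))
    k=(hsv(p)[:,:,1]<50)&(C[:,:,0]>.45)&(C[:,:,0]<.56)&(C[:,:,1]<-.12)&(C[:,:,1]>-.26)&(C[:,:,2]>.06)&(C[:,:,2]<.14)
    q=C[k]
    if len(q)>30:
        A=np.c_[2*q,np.ones(len(q))]; x=np.linalg.lstsq(A,(q**2).sum(1),rcond=None)[0]
        print(n,len(q),"sphere",x[:3].round(4),np.sqrt(abs(x[3]+x[:3]@x[:3])).round(4))
a=cv2.imread("pics/scene1.png")[120:270,120:380];cv2.imwrite("pics/sc1.png",cv2.resize(a,None,fx=3,fy=3))
E
```

```text
5.5667 [ 0.50957623 -0.18871391  0.15719636] [-0.00284192  0.66619147  0.74577453 -0.00109564] [-0.68887463  0.56307691 -2.70848116]
scene yellow 61 [278.4 217.6] [0.5471 0.0026 0.0218]
scene yellow 113 [296.1 230.3] [0.5399 0.0678 0.0213]
scene yellow 26 [244.6 231.3] [ 0.6566 -0.0007  0.051 ]
scene red 42 [232.5 240.5] [0.6961 0.0034 0.0507]
scene blue 4 [260.5 192. ] [ 0.5713 -0.0354  0.1143]
scene green 35 [239.  235.4] [0.6741 0.0018 0.0512]
scene 402 sphere [ 0.5089 -0.1825  0.0942] 0.036
top yellow 12 [387.2 146.8] [ 0.5674 -0.1089  0.1142]
top yellow 138 [347.1 163.3] [ 0.5487 -0.0183  0.0219]
top yellow 136 [315.7 167.1] [0.5392 0.0615 0.0216]
top red 41 [339.4 104.4] [0.6961 0.0013 0.0513]
top red 9 [416.  138.2] [ 0.5891 -0.1777  0.1119]
top red 21 [383.6 155.9] [ 0.5623 -0.109   0.0378]
top blue 9 [357.3 145.4] [ 0.5729 -0.0384  0.1133]
top green 35 [340.1 111.8] [ 0.6754 -0.0009  0.0523]
top 334 sphere [ 0.5088 -0.1847  0.0973] 0.0359
```

View pics/sc1.png

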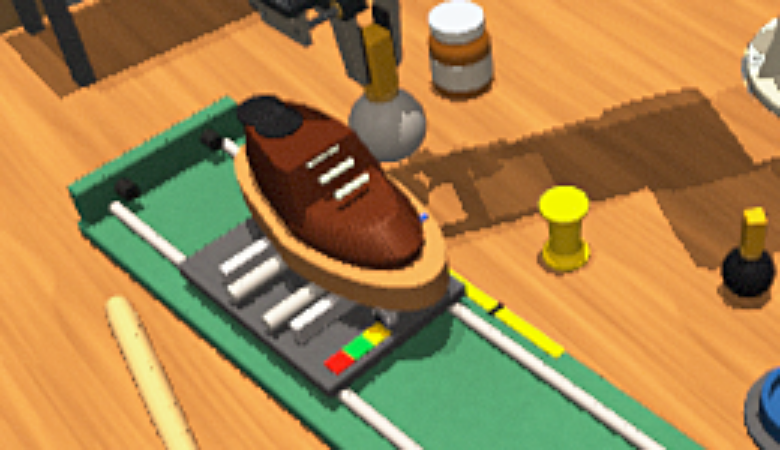

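The crop shows the wheel hanging by the heel side of the shoe at (385,125). The spool and jar are clear, and the carriage has not moved. Next I'll refine the edge position from the saved clouds.

```bash
python3 - <<'E'
from h import *
a=.109;ex=np.array([np.cos(a),np.sin(a)]);ey=np.array([-np.sin(a),np.cos(a)])
for f in("top0","top1","scene1"):
    T=dict(np.load(f"pics/{f}.npz"));C=cloud(T,T["p"],T["d"])
    k=(np.abs(C[:,:,2]-.112)<.006)&(C[:,:,0]>.5)&(C[:,:,0]<.72)&(np.abs(C[:,:,1]+.1)<.17)
    q=C[k]; X=q[:,:2]@ex; Y=q[:,:2]@ey
    yc=np.array([-.1089]) ; Em=np.array([.5675,-.1089])@ey
    out=[]
    for u in np.arange(-.11,.111,.01):
        b=abs(Y-Em-u)<.004
        if b.sum()>3: out.append((round(u,2),round(float(X[b].min()),4),round(float(X[b].min()+.06*np.sqrt(1-(u/.13)**2)),4)))
    print(f,out)
    print(f,"Yrange",np.percentile(Y-Em,[0,.5,99.5,100]).round(4))
    w=C[(C[:,:,2]>.088)&(C[:,:,2]<.106)&(C[:,:,0]>.5)&(C[:,:,0]<.62)&(C[:,:,1]>-.17)&(C[:,:,1]<-.03)]
    if len(w): print("wall pts",len(w),[(round(float(y),3),round(float(x-.0+.06*np.sqrt(1-(y/.13)**2)),4)) for x,y in zip(w[:,:2]@ex,w[:,:2]@ey-Em)][::max(1,len(w)//12)])
T=dict(np.load("pics/scene1.npz"));
r=[(ce,a2) for i,a2,ce,m in blobs(mask(T["p"],(0,200,120),(6,255,255)),10)]
P=onplane(T,[232.5,240.5],.0513)[0][:2];print("scene red rigY",P@ey,"center line",np.array([.5440,.0213])@ey, "ptr",np.array([.5626,-.109])@ey)
E
```

```text
top0 [(np.float64(-0.11), 0.5714, 0.6034), (np.float64(-0.1), 0.5658, 0.6041), (np.float64(-0.09), 0.5613, 0.6046), (np.float64(-0.08), 0.5578, 0.6051), (np.float64(-0.07), 0.5544, 0.605), (np.float64(-0.06), 0.551, 0.6042), (np.float64(-0.05), 0.5497, 0.6051), (np.float64(-0.04), 0.5478, 0.6048), (np.float64(-0.03), 0.5465, 0.6048), (np.float64(-0.02), 0.5452, 0.6045), (np.float64(-0.01), 0.545, 0.6048), (np.float64(-0.0), 0.5441, 0.6041), (np.float64(0.01), 0.5448, 0.6046), (np.float64(0.02), 0.5457, 0.6049), (np.float64(0.03), 0.5458, 0.6042), (np.float64(0.04), 0.5471, 0.6042), (np.float64(0.05), 0.5487, 0.6041), (np.float64(0.06), 0.551, 0.6042), (np.float64(0.07), 0.5539, 0.6044), (np.float64(0.08), 0.557, 0.6043), (np.float64(0.09), 0.5597, 0.603), (np.float64(0.1), 0.5657, 0.604), (np.float64(0.11), 0.5716, 0.6036)]
top0 Yrange [-0.129  -0.1277  0.1279  0.1296]
wall pts 91 [(0.034, 0.6189), (-0.039, 0.6049), (-0.035, 0.6049), (-0.017, 0.6047), (0.077, 0.6048), (0.054, 0.6058), (-0.01, 0.6045), (0.065, 0.6053), (0.049, 0.6049), (0.033, 0.6045), (0.016, 0.605), (-0.002, 0.6049)
[... 1601 characters left out ...]
oat64(0.03), 0.547, 0.6054), (np.float64(0.04), 0.5483, 0.6054), (np.float64(0.05), 0.5494, 0.6048), (np.float64(0.06), 0.5538, 0.6071), (np.float64(0.07), 0.555, 0.6056), (np.float64(0.08), 0.557, 0.6043), (np.float64(0.09), 0.5623, 0.6056), (np.float64(0.1), 0.5683, 0.6066), (np.float64(0.11), 0.5722, 0.6042)]
scene1 Yrange [-0.1266 -0.1223  0.1307  0.1324]
wall pts 87 [(-0.033, 0.5402), (-0.03, 0.5442), (-0.038, 0.5554), (-0.055, 0.5746), (-0.039, 0.5649), (-0.032, 0.5467), (-0.046, 0.5697), (-0.032, 0.558), (-0.049, 0.5717), (-0.034, 0.5599), (-0.05, 0.5707), (-0.037, 0.5582), (-0.037, 0.5658)]
scene red rigY -0.07189694677138637 center line -0.038005061190293794 ptr -0.16955516790232467
```

The edge fit is consistent: shoe origin at rig X 0.6049 and touch at X 0.5069 + u²/0.64. The wheel is 29 mm short of touching at u ≈ -0.069. I'll close most of the gap and write the planner.

Call:
drive_tool([
  [4.5,0.4,0.6,0,0,0],
  [4.5,0.4,0.6,0,0,0],
  [4.5,0.4,0.6,0,0,0],
  [4.5,0.4,0.6,0,0,0],
  [4,0.4,0.6,0,0,0],
])

```text
time: 6.08
tcp_pos: [0.5351, -0.1871, 0.1642]
tool_rot: [0.001, 0.666, 0.746, 0.0]
ft_force: [-1.3, 0.6, -3.2]
finger_gap: 0.0279
gripper_force: 45.0
```

```bash
cat > plan.py <<'E'
import json,sys
from station import bot
from h import *
from scipy.optimize import least_squares
a=.109;ex=np.array([np.cos(a),np.sin(a)]);ey=np.array([-np.sin(a),np.cos(a)])
Y0=-.038; OFF=np.array([-.0015,.0038]); SC=-.07189694677+.1316   # scene red patch rigY at s=0
Xc=lambda u:.5069+u*u/.64
M,DRAG,RR,DRY=5.5,1.5,.2,.02
def step(s,v,X,Y,dX,dY,T,n):
    h=T/n; w=dY/T
    for _ in range(n):
        X+=dX/n; Y+=dY/n; u=Y-Y0-s
        F=200*max(0,X-Xc(u))
        f=-F*u/.32-DRAG*v-DRY*np.tanh(v/.002)+(RR*np.tanh((w-v)/.004) if F>0 else 0)
        v+=f/M*h; s+=v*h
    return s,v,X,Y
def meas():
    o=bot.get_obs(); p,d=bot.capture("scene"); c=bot.calibration("scene")
    b=[(n,ce) for i,n,ce,m in blobs(mask(p,(0,200,120),(6,255,255)),15) if 150<ce[1]<330 and ce[0]<420]
    best=max((q for q in b),key=lambda q:q[0])
    m=mask(p,(0,200,120),(6,255,255)); l=cv2.connectedComponents(m)[1]
    P=onplane(c,best[1],.0513)[0][:2]
    return o,P@ey-SC,best[0],p,P@ex
def roll(s,v,X,Y,dYs,trav,sub=4):
    out=[]; 
    for dY in dYs:
        u=Y+dY-Y0-(s+v/12); Xt=min(Xc(u)+trav,X+.007)
        s,v,X,Y=step(s,v,X,Y,Xt-X,dY,1/12,sub); out.append((s,v,Y-Y0-s,X))
    return np.array(out)
def plan(s,v,X,Y,nt,trav,N=44):
    s,v,X,Y=step(s,v,X,Y,0,0,.05,4)
    lim=lambda x,m:np.maximum(np.abs(x)-m,0)
    k=np.arange(N)
    def res(d):
        d=d*1e-3; o=roll(s,v,X,Y,d,trav); S,V,U,_=o.T
        st=max(nt,0); r=[np.diff(np.r_[d[0],d])/.006*.3, lim(d,.018)/.001, lim(U,.076)/.001, lim(S,.16)/.005]
        after=k>=st+(12 if nt>=0 else 6)
        r+=[after*S/.006, after*V/.015, after*U/.02, (k>st+2)*(S/.03), (k>st+2)*V/.08]
        if nt>=0: r+=[np.array([(U[i]-.073)/.001 for i in(nt,min(nt+1,N-1))])]
        return np.concatenate(r)
    d0=np.zeros(N)
    if nt>=0: d0[:nt+1]=(.073-(Y-Y0-s))*1e3/(nt+1)
    r=least_squares(res,d0,max_nfev=40)
    return r.x*1e-3,roll(s,v,X,Y,r.x*1e-3,trav),(s,v,X,Y)
def main(nt,trav,init=None):
    nt=int(nt); o,sm,area,p,px=meas()
    if init: st=dict(s=sm,v=0.,X=init[0],Y=init[1])
    else:
        st=json.load(open("st.json")); s,v,X,Y=st["s"],st["v"],st["X"],st["Y"]
        s,v,X,Y=step(s,v,X,Y,0,0,.05,8)
        for dx,dy in st["rows"]:
            D=np.array([dx,dy])*1e-3; s,v,X,Y=step(s,v,X,Y,D@ex,D@ey,1/12,12)
        e=sm-s; dt=.05+len(st["rows"])/12
        st=dict(s=s+.85*e,v=v+1.4*e/dt,X=X,Y=Y); print("pred err mm %.1f"%(e*1e3))
    W=o["tcp_pos"][:2]+OFF
    if not init:  # slow drift of commanded vs measured wheel
        st["X"]+=.3*(W@ex-st["X"]); st["Y"]+=.3*(W@ey-st["Y"])
    u=st["Y"]-Y0-st["s"]; f=o["ft_force"]
    print("t %.2f s %.4f v %.3f u %.4f trav %.4f | meas-cmd dX %.1f dY %.1f mm z %.4f | F %.1f %.1f fz %.1f red px %d X %.4f"%(o["time"],st["s"],st["v"],u,st["X"]-Xc(u),(W@ex-st["X"])*1e3,(W@ey-st["Y"])*1e3,o["tcp_pos"][2],f[:2]@ex,f[:2]@ey,f[2],area,px))
    d,R,(s,v,X,Y)=plan(st["s"],st["v"],st["X"],st["Y"],nt,trav)
    rows=[]
    Xp,acc=X,np.zeros(2);tot=np.zeros(2)
    for i in range(5):
        tot=tot+(R[i,3]-Xp)*ex+d[i]*ey; Xp=R[i,3]
        r=np.round((tot-acc)*1e3*2)/2; acc=acc+r*1e-3; rows.append(r.tolist())
    st["rows"]=rows; json.dump(st,open("st.json","w"))
    print(rows); print("pred s,v,u:",*(R[i,:3].round(3).tolist() for i in (4,9,14,19,24,29,43)))
if __name__=="__main__":
    A=sys.argv; main(A[1],float(A[2]),[float(A[3]),float(A[4])] if len(A)>3 else None)
E
sleep 1; python3 - <<'E'
from plan import *
o=bot.get_obs();W=o["tcp_pos"][:2]+OFF;print(o["time"],o["tcp_pos"],W@ex,W@ey,o["ft_force"])
main(26,.029,[W@ex,W@ey])
E
```

```text
6.0833 [ 0.5350503  -0.18711852  0.16421809] 0.5104417096382498 -0.2402724823525054 [-1.31428786  0.61736593 -3.23064331]
t 6.08 s -0.1314 v 0.000 u -0.0709 trav -0.0043 | meas-cmd dX 0.0 dY 0.0 mm z 0.1642 | F -1.2 0.8 fz -3.2 red px 41 X 0.6920
[[6.0, 11.0], [5.5, 11.0], [6.0, 11.0], [5.0, 11.0], [-1.5, 10.0]]
pred s,v,u: [-0.124, 0.042, -0.027] [-0.097, 0.078, -0.017] [-0.06, 0.096, -0.009] [-0.019, 0.095, -0.004] [0.019, 0.081, 0.031] [0.037, 0.01, 0.043] [-0.017, -0.077, -0.01]
```

```bash
python3 - <<'E'
t=open("plan.py").read()
t=t.replace('''    for dY in dYs:
        u=Y+dY''','''    for du in dYs:
        dY=du+v/12; u=Y+dY''').replace("out.append((s,v,Y-Y0-s,X))","out.append((s,v,Y-Y0-s,X,Y))")
t=t.replace("S,V,U,_=o.T","S,V,U,_,Yw=o.T; d=np.diff(np.r_[Y,Yw])")
t=t.replace("def plan(s,v,X,Y,nt,trav,N=44)","def plan(s,v,X,Y,nt,trav,hold=0,N=46)")
t=t.replace("        return np.concatenate(r)","        r+=[(k<hold)*(U+.07)/.001]\n        return np.concatenate(r)")
t=t.replace("np.diff(np.r_[d[0],d])/.006*.3","np.diff(np.r_[d[0],d])/.006*.3,np.diff(np.diff(U))/.004*.3")
t=t.replace("def main(nt,trav,init=None)","def main(nt,trav,init=None,hold=0,m=None)").replace("o,sm,area,p,px=meas()","o,sm,area,p,px=m or meas()")
t=t.replace("nt,trav)\n    rows","nt,trav,hold)\n    rows").replace("+d[i]*ey; Xp=R[i,3]","+(R[i,4]-Yp)*ey; Xp,Yp=R[i,3:5]").replace("Xp,acc=X,","Xp,Yp=X,Y;acc=")
t=t.replace("(4,9,14,19,24,29,43)","(2,4,6,9,14,19,24,29,34,39,45)").replace("init=None,hold=0,m=None):","init=None,hold=0,m=None):",1)
t=t.replace("main(A[1],float(A[2]),[float(A[3]),float(A[4])] if len(A)>3 else None)","main(A[1],float(A[2]),hold=int(A[3]) if len(A)>3 else 0)")
t=t.replace('print(rows);','print("cost rows",[round(float(x)*1e3,1) for x in d[:5]]);print(rows);')
open("plan.py","w").write(t)
E
grep -n "N=46" plan.py; for nt in 22 25 28; do timeout 100 python3 - $nt <<'E'
import sys
from plan import *
m=(dict(time=6.08,tcp_pos=np.array([.5345,-.187,.1642]),ft_force=np.zeros(3)),-.1314,0,0,0)
W=m[0]["tcp_pos"][:2]+OFF
main(sys.argv[1],.029,[W@ex,W@ey],hold=6,m=m)
E
done
```

```text
30:def plan(s,v,X,Y,nt,trav,hold=0,N=46):
t 6.08 s -0.1314 v 0.000 u -0.0707 trav -0.0048 | meas-cmd dX 0.0 dY 0.0 mm z 0.1642 | F 0.0 0.0 fz 0.0 red px 0 X 0.0000
cost rows [1.4, -0.4, -0.1, 1.1, -0.1]
[[7.0, 2.0], [7.0, 0.5], [6.5, 1.0], [7.0, 3.0], [5.5, 2.5]]
pred s,v,u: [-0.13, 0.01, -0.07] [-0.126, 0.04, -0.071] [-0.115, 0.079, -0.057] [-0.091, 0.112, -0.028] [-0.041, 0.118, 0.011] [0.002, 0.086, 0.038] [0.021, -0.0, 0.056] [0.011, -0.034, -0.009] [0.002, -0.007, -0.006] [-0.0, 0.002, -0.013] [0.001, -0.005, 0.005]
t 6.08 s -0.1314 v 0.000 u -0.0707 trav -0.0048 | meas-cmd dX 0.0 dY 0.0 mm z 0.1642 | F 0.0 0.0 fz 0.0 red px 0 X 0.0000
cost rows [1.0, -0.5, 1.5, -0.1, -0.0]
[[7.0, 2.0], [7.0, 0.0], [6.5, 3.0], [7.0, 1.5], [5.5, 3.0]]
pred s,v,u: [-0.13, 0.015, -0.069] [-0.126, 0.041, -0.071] [-0.115, 0.079, -0.058] [-0.09, 0.113, -0.028] [-0.04, 0.119, 0.008] [0.002, 0.089, 0.015] [0.03, 0.039, 0.065] [0.027, -0.044, 0.026] [0.006, -0.042, -0.026] [-0.001, -0.002, -0.003] [0.0, -0.001, 0.007]
t 6.08 s -0.1314 v 0.000 u -0.0707 trav -0.0048 | meas-cmd dX 0.0 dY 0.0 mm z 0.1642 | F 0.0 0.0 fz 0.0 red px 0 X 0.0000
cost rows [1.9, -0.4, -0.2, -0.1, -0.1]
[[7.0, 2.5], [6.5, 0.5], [7.0, 1.0], [7.0, 1.5], [5.5, 2.0]]
pred s,v,u: [-0.131, 0.01, -0.07] [-0.127, 0.035, -0.071] [-0.117, 0.074, -0.056] [-0.094, 0.106, -0.024] [-0.047, 0.109, 0.007] [-0.01, 0.073, 0.003] [0.019, 0.064, 0.019] [0.035, 0.002, 0.073] [0.02, -0.05, 0.001] [0.004, -0.023, -0.009] [-0.0, -0.0, 0.007]
```

Call:
drive_tool([
  [7,2.5,0,0,0,0],
  [6.5,0.5,0,0,0,0],
  [7,1,0,0,0,0],
  [7,1.5,0,0,0,0],
  [5.5,2,0,0,0,0],
])

```text
time: 6.55
tcp_pos: [0.5673, -0.1797, 0.1634]
tool_rot: [-0.0, 0.666, 0.746, -0.001]
ft_force: [-5.3, -2.3, 0.1]
finger_gap: 0.0281
gripper_force: 45.0
```

```bash
sleep 0.5; python3 plan.py 22 .029 1
```

```text
pred err mm 3.8
t 6.55 s -0.1239 v 0.045 u -0.0744 trav 0.0279 | meas-cmd dX -0.2 dY -0.1 mm z 0.1634 | F -5.5 -1.7 fz 0.1 red px 41 X 0.6922
cost rows [9.3, 12.8, 11.2, 9.9, 8.9]
[[-2.0, 13.5], [-4.0, 19.0], [-4.0, 18.5], [-3.0, 18.5], [-3.0, 18.5]]
pred s,v,u: [-0.1, 0.106, -0.046] [-0.081, 0.125, -0.029] [-0.059, 0.134, -0.013] [-0.025, 0.132, 0.008] [0.022, 0.09, 0.032] [0.047, 0.039, 0.038] [0.049, -0.036, 0.057] [0.023, -0.071, -0.009] [0.003, -0.022, -0.022] [-0.0, 0.0, -0.0] [-0.0, -0.003, -0.002]
```

Call:
drive_tool([
  [-2,13.5,0,0,0,0],
  [-4,19,0,0,0,0],
  [-4,18.5,0,0,0,0],
  [-3,18.5,0,0,0,0],
  [-3,18.5,0,0,0,0],
])

```text
time: 7.02
tcp_pos: [0.5497, -0.0907, 0.1632]
tool_rot: [-0.001, 0.666, 0.746, -0.001]
ft_force: [-4.5, -1.2, -0.5]
finger_gap: 0.0279
gripper_force: 45.0
```

```bash
sleep 0.5; python3 plan.py 17 .029
```

```text
pred err mm 9.0
t 7.02 s -0.0732 v 0.154 u -0.0356 trav 0.0277 | meas-cmd dX -1.2 dY 0.7 mm z 0.1632 | F -4.6 -0.7 fz -0.5 red px 43 X 0.6919
cost rows [12.6, 10.8, 9.3, 8.3, 7.5]
[[-2.0, 25.5], [-3.5, 24.0], [-3.0, 23.5], [-2.5, 22.0], [-2.5, 21.5]]
pred s,v,u: [-0.024, 0.17, -0.011] [0.004, 0.167, 0.005] [0.031, 0.156, 0.019] [0.067, 0.127, 0.042] [0.101, 0.031, 0.071] [0.091, -0.067, 0.057] [0.052, -0.104, 0.001] [0.015, -0.065, -0.04] [0.001, -0.011, -0.009] [0.001, 0.003, 0.002] [0.0, -0.003, -0.001]
```

```bash
python3 - <<'E'
t=open("plan.py").read()
t=t.replace("M,DRAG,RR,DRY=5.5","M,DRAG,RR,DRY=4.7")
t=t.replace("    d,R,(s,v,X,Y)=plan(","    emit(st,nt,trav,hold)\ndef emit(st,nt,trav,hold=0):\n    d,R,(s,v,X,Y)=plan(")
open("plan.py","w").write(t)
import json
from plan import *
st=json.load(open("st.json")); emit(st,17,.029)
E
```

```text
cost rows [12.4, 10.4, 8.8, 7.7, 6.9]
[[-2.0, 25.5], [-3.5, 23.5], [-3.0, 23.0], [-2.5, 22.0], [-2.5, 21.5]]
pred s,v,u: [-0.024, 0.173, -0.013] [0.005, 0.171, 0.002] [0.033, 0.16, 0.015] [0.069, 0.13, 0.037] [0.104, 0.03, 0.059] [0.095, -0.068, 0.058] [0.054, -0.11, 0.001] [0.015, -0.063, -0.028] [0.0, -0.013, -0.007] [-0.0, 0.005, 0.005] [0.0, 0.0, 0.003]
```

Call:
drive_tool([
  [-2,25.5,0,0,0,0],
  [-3.5,23.5,0,0,0,0],
  [-3,23,0,0,0,0],
  [-2.5,22,0,0,0,0],
  [-2.5,21.5,0,0,0,0],
])

```text
time: 7.48
tcp_pos: [0.5357, 0.0252, 0.163]
tool_rot: [-0.001, 0.666, 0.746, -0.001]
ft_force: [-4.1, -0.2, -2.6]
finger_gap: 0.0276
gripper_force: 45.0
```

```bash
sleep 0.5; python3 plan.py 11 .029
```

```text
pred err mm -1.3
t 7.48 s 0.0051 v 0.172 u 0.0028 trav 0.0284 | meas-cmd dX -1.1 dY 0.8 mm z 0.1630 | F -4.1 0.3 fz -2.6 red px 49 X 0.6917
cost rows [8.7, 8.0, 7.6, 7.5, 7.7]
[[-2.0, 22.5], [-2.0, 21.5], [-2.0, 21.0], [-1.5, 20.0], [-1.5, 19.5]]
pred s,v,u: [0.054, 0.153, 0.019] [0.077, 0.131, 0.036] [0.097, 0.101, 0.054] [0.113, 0.031, 0.076] [0.098, -0.087, 0.045] [0.052, -0.114, -0.005] [0.013, -0.067, -0.046] [0.001, -0.007, -0.006] [0.002, 0.002, 0.017] [-0.0, 0.002, -0.002] [0.001, 0.002, 0.018]
```

Call:
drive_tool([
  [-1,22.5,0,0,0,0],
  [-1.5,21.5,0,0,0,0],
  [-2,21,0,0,0,0],
  [-1.5,20,0,0,0,0],
  [-1.5,19.5,0,0,0,0],
])

```text
time: 7.95
tcp_pos: [0.528, 0.1297, 0.1629]
tool_rot: [-0.001, 0.666, 0.746, -0.001]
ft_force: [-5.2, -0.1, -2.3]
finger_gap: 0.028
gripper_force: 45.0
```

```bash
sleep 0.5; python3 - <<'E'
import json
st=json.load(open("st.json"));st["rows"][0][0]=-1;st["rows"][1][0]=-1.5;json.dump(st,open("st.json","w"))
t=open("plan.py").read()
t=t.replace('''def roll(''','''def sole(p,d,c,s):
    C=cloud(c,p,d); q=C[(np.abs(C[:,:,2]-.112)<.005)&(C[:,:,0]>.45)&(C[:,:,0]<.8)]
    X=q[:,:2]@ex; u=q[:,:2]@ey-Y0-s
    f=[X[(abs(u-b)<.005)&(X>.62)].max()-.055*0 for b in np.arange(-.03,.061,.01) if ((abs(u-b)<.005)&(X>.62)).sum()>2]
    return np.median(f) if f else np.nan
B=dict(np.load("pics/scene1.npz"))
def roll(''',1)
t=t.replace("    return o,P@ey-SC,best[0],p,P@ex","    print('bed travel cam %.4f'%(sole(p,d,c,P@ey-SC)-sole(B['p'],B['d'],B,-.1316)));np.savez('pics/m_%d.npz'%(o['time']*100),p=p,d=d)\n    return o,P@ey-SC,best[0],p,P@ex")
open("plan.py","w").write(t)
E
python3 plan.py 5 .030
```

```text
bed travel cam 0.0285
pred err mm -0.5
t 7.95 s 0.0781 v 0.134 u 0.0348 trav 0.0300 | meas-cmd dX -0.9 dY 0.6 mm z 0.1629 | F -5.2 0.5 fz -2.3 red px 55 X 0.6912
cost rows [10.6, 10.8, 11.3, 12.0, -2.5]
[[-2.0, 21.0], [-0.5, 20.0], [0.0, 19.0], [1.0, 18.5], [-0.5, 2.0]]
pred s,v,u: [0.109, 0.076, 0.063] [0.117, 0.023, 0.076] [0.116, -0.032, 0.073] [0.099, -0.092, 0.041] [0.053, -0.116, -0.006] [0.013, -0.061, -0.039] [0.002, -0.007, -0.005] [0.0, -0.002, -0.002] [0.001, -0.003, -0.001] [-0.001, 0.0, 0.0] [0.001, 0.003, 0.015]
```

Call:
drive_tool([
  [-2,21,0,0,0,0],
  [-0.5,20,0,0,0,0],
  [0,19,0,0,0,0],
  [1,18.5,0,0,0,0],
  [-0.5,2,0,0,0,0],
])

```text
time: 8.42
tcp_pos: [0.5263, 0.212, 0.1629]
tool_rot: [-0.002, 0.666, 0.746, -0.0]
ft_force: [-7.0, 1.5, -1.5]
finger_gap: 0.0278
gripper_force: 45.0
```

```bash
sleep 0.5; python3 plan.py 0 .030; cp st.json st_a.json; python3 - <<'E'
from plan import *
emit(json.load(open("st_a.json")),-1,.030)
E
```

```text
bed travel cam 0.0277
pred err mm 2.0
t 8.42 s 0.1206 v 0.032 u 0.0732 trav 0.0302 | meas-cmd dX -0.3 dY 1.7 mm z 0.1629 | F -6.8 2.3 fz -1.5 red px 59 X 0.6910
cost rows [-1.8, -1.9, -9.2, -13.2, -11.9]
[[-1.0, -0.5], [0.5, -3.0], [-0.5, -12.5], [0.0, -18.5], [0.5, -18.5]]
pred s,v,u: [0.115, -0.061, 0.063] [0.101, -0.096, 0.04] [0.083, -0.114, 0.02] [0.054, -0.117, -0.007] [0.015, -0.06, -0.023] [0.002, -0.012, -0.005] [0.001, 0.001, 0.0] [0.0, -0.0, -0.002] [0.0, 0.003, -0.002] [0.001, -0.003, -0.006] [-0.001, -0.002, -0.012]
cost rows [4.7, -2.6, -11.0, -14.0, -13.0]
[[0.0, 6.0], [0.0, -3.0], [-0.5, -14.5], [-0.5, -19.0], [0.5, -19.5]]
pred s,v,u: [0.115, -0.06, 0.067] [0.102, -0.097, 0.042] [0.084, -0.116, 0.02] [0.054, -0.118, -0.008] [0.015, -0.059, -0.025] [0.003, -0.011, -0.004] [0.001, -0.002, -0.0] [0.0, -0.002, 0.0] [0.0, -0.004, -0.001] [0.0, -0.0, -0.001] [0.0, -0.002, -0.001]
```

Call:
drive_tool([
  [0,6,0,0,0,0],
  [0,-3,0,0,0,0],
  [-0.5,-14.5,0,0,0,0],
  [-0.5,-19,0,0,0,0],
  [0.5,-19.5,0,0,0,0],
])

```text
time: 8.88
tcp_pos: [0.5254, 0.1592, 0.1628]
tool_rot: [-0.002, 0.666, 0.746, -0.001]
ft_force: [-5.6, 1.1, -3.7]
finger_gap: 0.028
gripper_force: 45.0
```

```bash
sleep 0.5; python3 plan.py -1 .030
```

```text
bed travel cam 0.0281
pred err mm -4.1
t 8.88 s 0.0991 v -0.109 u 0.0447 trav 0.0292 | meas-cmd dX -0.7 dY -0.8 mm z 0.1628 | F -5.4 1.7 fz -3.7 red px 57 X 0.6908
cost rows [-18.8, -16.2, -14.2, -12.9, -11.8]
[[2.5, -28.0], [1.5, -27.0], [2.5, -25.0], [2.5, -24.0], [3.5, -22.5]]
pred s,v,u: [0.061, -0.134, 0.002] [0.04, -0.124, -0.023] [0.022, -0.094, -0.022] [0.004, -0.055, -0.02] [-0.007, -0.005, -0.009] [-0.004, 0.013, 0.004] [-0.001, 0.006, 0.004] [-0.001, -0.001, 0.004] [-0.0, 0.003, 0.005] [0.001, -0.003, -0.002] [-0.0, 0.004, -0.021]
```

Call:
drive_tool([
  [2.5,-28,0,0,0,0],
  [1.5,-27,0,0,0,0],
  [2.5,-25,0,0,0,0],
  [2.5,-24,0,0,0,0],
  [3.5,-22.5,0,0,0,0],
])

```text
time: 9.35
tcp_pos: [0.5379, 0.0314, 0.1628]
tool_rot: [-0.002, 0.666, 0.746, -0.001]
ft_force: [-5.3, -0.6, -2.5]
finger_gap: 0.0279
gripper_force: 45.0
```

```bash
sleep 0.5; python3 plan.py -1 .030
```

```text
bed travel cam 0.0278
pred err mm -4.7
t 9.35 s 0.0347 v -0.143 u -0.0186 trav 0.0302 | meas-cmd dX -0.6 dY -1.4 mm z 0.1628 | F -5.4 -0.1 fz -2.5 red px 53 X 0.6913
cost rows [0.9, 0.9, 0.9, 0.8, 0.8]
[[0.5, -10.5], [1.0, -9.0], [1.0, -8.5], [1.0, -8.0], [0.5, -6.5]]
pred s,v,u: [-0.001, -0.102, -0.011] [-0.016, -0.082, -0.01] [-0.028, -0.064, -0.01] [-0.041, -0.04, -0.008] [-0.05, -0.006, -0.006] [-0.047, 0.017, -0.004] [-0.036, 0.032, -0.001] [-0.021, 0.038, 0.001] [-0.008, 0.022, 0.0] [-0.003, 0.008, -0.001] [-0.001, 0.001, -0.001]
```

```bash
cat > re.py <<'E'
import plan as P,json,sys
P.RR=float(sys.argv[3]) if len(sys.argv)>3 else .08
P.emit(json.load(open("st.json")),int(sys.argv[1]),float(sys.argv[2]))
E
python3 re.py -1 .030 .08; cp st.json st08.json; python3 re.py -1 .030 .15
```

```text
Traceback (most recent call last):
  File "re.py", line 1, in <module>
    import plan as P,json,sys
  File "plan.py", line 1, in <module>
    import json,sys
  File "re.py", line 3, in <module>
    P.emit(json.load(open("st.json")),int(sys.argv[1]),float(sys.argv[2]))
AttributeError: module 'plan' has no attribute 'emit' (consider renaming 'plan.py' if it has the same name as a library you intended to import)
Traceback (most recent call last):
  File "re.py", line 1, in <module>
    import plan as P,json,sys
  File "plan.py", line 1, in <module>
    import json,sys
  File "re.py", line 3, in <module>
    P.emit(json.load(open("st.json")),int(sys.argv[1]),float(sys.argv[2]))
AttributeError: module 'plan' has no attribute 'emit' (consider renaming 'plan.py' if it has the same name as a library you intended to import)
```

```bash
mv re.py again.py; rm -rf __pycache__; python3 again.py -1 .030 .03;  python3 again.py -1 .030 .08
```

```text
cost rows [-10.0, -10.0, -10.3, -11.1, -12.1]
[[2.5, -21.5], [3.0, -20.0], [3.5, -19.5], [4.0, -19.0], [4.5, -18.0]]
pred s,v,u: [-0.002, -0.096, -0.044] [-0.014, -0.054, -0.069] [-0.018, -0.007, -0.059] [-0.014, 0.025, -0.011] [-0.005, 0.015, 0.006] [-0.002, 0.005, 0.001] [-0.001, 0.002, 0.0] [-0.0, 0.001, 0.0] [-0.0, 0.0, -0.0] [-0.0, 0.0, 0.0] [-0.0, 0.0, -0.0]
cost rows [-11.7, -11.3, -11.3, 1.4, 1.5]
[[2.5, -23.0], [3.5, -21.5], [4.0, -20.5], [0.5, -6.5], [0.5, -5.0]]
pred s,v,u: [-0.001, -0.096, -0.048] [-0.014, -0.057, -0.047] [-0.02, -0.02, -0.044] [-0.019, 0.017, -0.022] [-0.009, 0.026, 0.006] [-0.001, 0.008, 0.004] [-0.001, -0.0, -0.0] [-0.001, -0.0, -0.002] [-0.0, 0.004, 0.001] [0.0, -0.001, -0.0] [-0.0, -0.0, -0.0]
```

Call:
drive_tool([
  [2.5,-23,0,0,0,0],
  [3.5,-21.5,0,0,0,0],
  [4,-20.5,0,0,0,0],
  [0.5,-6.5,0,0,0,0],
  [0.5,-5,0,0,0,0],
])

```text
time: 9.82
tcp_pos: [0.5493, -0.0453, 0.1627]
tool_rot: [-0.001, 0.666, 0.746, -0.001]
ft_force: [-6.1, -0.7, -2.2]
finger_gap: 0.0276
gripper_force: 45.0
```

```bash
sleep 0.5; python3 plan.py -1 .030;python3 again.py -1 .030 .06
```

```text
bed travel cam 0.0292
pred err mm -1.0
t 9.82 s -0.0170 v -0.064 u -0.0447 trav 0.0302 | meas-cmd dX -0.1 dY -1.2 mm z 0.1627 | F -6.2 -0.0 fz -2.2 red px 48 X 0.6916
cost rows [-14.0, 2.0, 6.8, 14.8, 16.1]
[[3.5, -18.0], [-0.0, -1.0], [-1.5, 5.5], [-3.5, 15.0], [-3.5, 18.0]]
pred s,v,u: [-0.025, 0.008, -0.05] [-0.021, 0.035, -0.021] [-0.014, 0.042, 0.007] [-0.006, 0.023, 0.008] [-0.002, 0.005, -0.0] [-0.001, 0.002, -0.0] [-0.0, 0.001, -0.0] [-0.0, 0.0, -0.0] [-0.0, 0.0, -0.0] [0.0, 0.0, -0.0] [0.0, 0.0, -0.0]
cost rows [-14.0, 1.5, 2.5, 11.1, 16.3]
[[3.5, -18.0], [0.0, -1.5], [-0.5, 1.0], [-2.5, 11.5], [-3.5, 17.5]]
pred s,v,u: [-0.025, 0.005, -0.055] [-0.022, 0.033, -0.029] [-0.015, 0.039, 0.001] [-0.007, 0.025, 0.013] [-0.002, 0.005, 0.001] [-0.001, 0.002, 0.0] [-0.0, 0.001, -0.0] [-0.0, 0.0, 0.0] [-0.0, 0.0, 0.0] [-0.0, 0.0, -0.0] [-0.0, -0.0, -0.0]
```

Call:
drive_tool([
  [3.5,-18,0,0,0,0],
  [0,-1.5,0,0,0,0],
  [-0.5,1,0,0,0,0],
  [-2.5,11.5,0,0,0,0],
  [-3.5,17.5,0,0,0,0],
])

```text
time: 10.28
tcp_pos: [0.5465, -0.0343, 0.1627]
tool_rot: [-0.001, 0.667, 0.745, -0.001]
ft_force: [-4.4, -1.4, -2.3]
finger_gap: 0.0278
gripper_force: 45.0
```

```bash
sleep 0.5; python3 plan.py -1 .030;python3 again.py -1 .030 .06
```

```text
bed travel cam 0.0291
pred err mm 0.2
t 10.28 s -0.0215 v 0.040 u -0.0297 trav 0.0301 | meas-cmd dX 0.0 dY -0.5 mm z 0.1627 | F -4.5 -1.0 fz -2.3 red px 48 X 0.6916
cost rows [25.4, 4.0, -0.9, -0.8, 7.7]
[[-4.5, 28.5], [-1.0, 8.5], [-0.5, 3.5], [-0.0, 3.0], [-1.5, 11.5]]
pred s,v,u: [-0.007, 0.049, -0.004] [0.001, 0.047, 0.003] [0.009, 0.043, 0.016] [0.016, 0.017, 0.016] [0.015, -0.018, 0.005] [0.005, -0.022, -0.003] [0.001, 0.0, -0.002] [0.002, -0.002, -0.005] [0.0, -0.005, -0.008] [-0.002, -0.003, -0.011] [0.0, 0.016, -0.009]
cost rows [14.8, 14.1, 13.8, 13.9, 10.5]
[[-3.0, 18.5], [-2.5, 18.0], [-2.0, 18.5], [-1.0, 18.0], [-0.5, 14.0]]
pred s,v,u: [-0.006, 0.051, 0.011] [0.001, 0.032, 0.036] [0.003, 0.007, 0.026] [0.003, -0.006, 0.001] [0.001, -0.002, 0.0] [0.0, -0.001, 0.0] [0.0, -0.0, 0.0] [0.0, -0.0, -0.0] [0.0, -0.0, -0.0] [0.0, -0.0, -0.0] [0.0, 0.0, -0.0]
```

Call:
drive_tool([
  [-3,18.5,0,0,0,0],
  [-2.5,18,0,0,0,0],
  [-2,18.5,0,0,0,0],
  [-1,18,0,0,0,0],
  [-0.5,14,0,0,0,0],
])

```text
time: 10.75
tcp_pos: [0.5368, 0.0549, 0.1628]
tool_rot: [-0.002, 0.666, 0.746, -0.001]
ft_force: [-5.3, 0.7, -2.2]
finger_gap: 0.0275
gripper_force: 45.0
```

```bash
sleep 0.5; python3 plan.py -1 .030;python3 again.py -1 .030 .06
```

```text
bed travel cam 0.0294
pred err mm 1.6
t 10.75 s 0.0046 v 0.051 u 0.0323 trav 0.0303 | meas-cmd dX -0.2 dY 1.2 mm z 0.1628 | F -5.2 1.2 fz -2.2 red px 50 X 0.6910
cost rows [14.5, -3.6, -10.2, -14.4, -14.4]
[[-1.0, 18.0], [-0.0, -1.0], [-0.0, -9.5], [0.5, -14.5], [1.0, -16.0]]
pred s,v,u: [0.011, -0.004, 0.033] [0.009, -0.022, 0.005] [0.005, -0.024, -0.008] [0.002, -0.005, -0.001] [0.001, -0.002, 0.0] [0.0, -0.001, 0.0] [0.0, -0.0, -0.0] [0.0, -0.0, -0.0] [0.0, -0.0, -0.0] [0.0, -0.0, -0.0] [0.0, -0.0, -0.0]
cost rows [14.5, -1.4, -6.3, -12.2, -15.0]
[[-1.0, 18.0], [0.0, 1.0], [-0.0, -5.0], [0.0, -12.5], [1.0, -16.0]]
pred s,v,u: [0.012, -0.003, 0.039] [0.009, -0.02, 0.013] [0.006, -0.02, -0.007] [0.002, -0.009, -0.004] [0.001, -0.002, 0.0] [0.0, -0.001, 0.0] [0.0, -0.0, 0.0] [0.0, -0.0, 0.0] [0.0, -0.0, -0.0] [0.0, -0.0, -0.0] [0.0, -0.0, -0.0]
```

Call:
drive_tool([
  [-1,18,0,0,0,0],
  [0,1,0,0,0,0],
  [0,-5,0,0,0,0],
  [0,-12.5,0,0,0,0],
  [1,-16,0,0,0,0],
])

```text
time: 11.22
tcp_pos: [0.5369, 0.0398, 0.1627]
tool_rot: [-0.002, 0.665, 0.747, -0.001]
ft_force: [-5.5, -0.8, -3.9]
finger_gap: 0.0278
gripper_force: 45.0
```

```bash
sleep 0.5; python3 plan.py -1 .030;cp st.json s2.json; python3 again.py -1 .030 .06;
```

```text
bed travel cam 0.0292
pred err mm 2.2
t 11.22 s 0.0106 v -0.022 u 0.0120 trav 0.0300 | meas-cmd dX -0.2 dY 0.5 mm z 0.1627 | F -5.6 -0.2 fz -3.9 red px 50 X 0.6912
cost rows [0.2, 0.2, 0.2, 0.2, 0.2]
[[0.0, -1.5], [0.5, -2.0], [0.0, -1.5], [0.5, -2.0], [0.0, -2.0]]
pred s,v,u: [0.004, -0.025, 0.014] [-0.001, -0.028, 0.014] [-0.006, -0.031, 0.015] [-0.014, -0.034, 0.016] [-0.03, -0.041, 0.018] [-0.049, -0.049, 0.019] [-0.071, -0.058, 0.022] [-0.097, -0.068, 0.024] [-0.128, -0.081, 0.027] [-0.165, -0.095, 0.03] [-0.218, -0.118, 0.033]
cost rows [-12.1, -7.0, -4.4, -1.5, 1.3]
[[1.5, -14.0], [1.0, -9.0], [0.5, -6.5], [0.5, -3.0], [-0.0, -0.0]]
pred s,v,u: [0.004, -0.021, -0.01] [0.001, -0.011, -0.011] [0.0, -0.003, -0.004] [-0.0, 0.001, 0.0] [0.0, -0.0, -0.0] [0.0, -0.0, -0.0] [0.0, -0.0, 0.0] [-0.0, -0.0, 0.0] [-0.0, 0.0, 0.0] [-0.0, 0.0, 0.0] [-0.0, -0.0, 0.0]
```

Call:
drive_tool([
  [1.5,-14,0,0,0,0],
  [1,-9,0,0,0,0],
  [0.5,-6.5,0,0,0,0],
  [0.5,-3,0,0,0,0],
  [0,0,0,0,0,0],
])

```text
time: 11.68
tcp_pos: [0.5407, 0.0059, 0.1627]
tool_rot: [-0.002, 0.666, 0.746, -0.001]
ft_force: [-5.0, -0.9, -1.7]
finger_gap: 0.0281
gripper_force: 45.0
```

```bash
sleep 0.5; python3 plan.py -1 .030 | grep -v "^pred s"; python3 again.py -1 .030 .06;
```

```text
bed travel cam 0.0288
pred err mm 1.2
t 11.68 s -0.0001 v -0.015 u -0.0102 trav 0.0300 | meas-cmd dX -0.0 dY -0.7 mm z 0.1627 | F -5.0 -0.4 fz -1.7 red px 48 X 0.6914
cost rows [5.1, 3.1, 2.1, 0.9, -0.4]
[[-0.5, 4.0], [-0.5, 3.0], [-0.0, 2.0], [-0.5, 1.5], [0.0, -0.0]]
cost rows [0.7, 1.4, 2.1, 2.7, 2.6]
[[-0.0, -0.0], [-0.0, 0.5], [-0.5, 2.0], [-0.0, 2.5], [-0.5, 3.0]]
pred s,v,u: [-0.002, 0.001, -0.006] [-0.001, 0.004, -0.001] [-0.001, 0.003, 0.001] [-0.0, 0.001, -0.0] [-0.0, 0.0, -0.0] [-0.0, 0.0, -0.0] [-0.0, 0.0, -0.0] [-0.0, 0.0, -0.0] [-0.0, 0.0, -0.0] [0.0, 0.0, -0.0] [0.0, 0.0, -0.0]
```

Call:
drive_tool([
  [0,0,0,0,0,0],
  [0,0.5,0,0,0,0],
  [-0.5,2,0,0,0,0],
  [0,2.5,0,0,0,0],
  [-0.5,3,0,0,0,0],
])

```text
time: 12.15
tcp_pos: [0.5396, 0.0146, 0.1627]
tool_rot: [-0.002, 0.666, 0.746, -0.001]
ft_force: [-6.0, -1.2, -3.0]
finger_gap: 0.0276
gripper_force: 45.0
```

```bash
sleep 0.5; python3 plan.py -1 .030 | grep -v "^pred s"; python3 again.py -1 .030 .06;
```

```text
bed travel cam 0.0291
pred err mm -4.4
t 12.15 s -0.0023 v 0.004 u 0.0001 trav 0.0300 | meas-cmd dX -0.0 dY 0.0 mm z 0.1627 | F -6.1 -0.6 fz -3.0 red px 48 X 0.6914
cost rows [0.5, 0.4, 0.2, -0.6, -0.5]
[[-0.0, 0.5], [-0.0, 1.0], [-0.5, 0.5], [0.0, 0.5], [0.0, -0.5]]
cost rows [-1.2, 0.5, 0.7, 0.7, 0.4]
[[0.0, -1.0], [-0.0, 1.0], [-0.0, 0.5], [-0.0, 1.0], [-0.5, 1.0]]
pred s,v,u: [-0.001, 0.004, -0.0] [-0.001, 0.004, 0.001] [-0.0, 0.002, 0.0] [-0.0, 0.0, -0.0] [-0.0, 0.0, -0.0] [-0.0, 0.0, -0.0] [-0.0, 0.0, -0.0] [-0.0, 0.0, -0.0] [-0.0, 0.0, -0.0] [-0.0, 0.0, -0.0] [-0.0, 0.0, -0.0]
```

Call:
drive_tool([
  [0,0,0,0,0,0],
  [0,0.5,0,0,0,0],
  [0,0.5,0,0,0,0],
  [0,0.5,0,0,0,0],
  [0,0,0,0,0,0],
])

```text
time: 12.62
tcp_pos: [0.5396, 0.0163, 0.1627]
tool_rot: [-0.002, 0.666, 0.746, -0.001]
ft_force: [-5.6, 0.4, -3.0]
finger_gap: 0.028
gripper_force: 45.0
```

```bash
sleep 0.5; python3 - <<'E'
import json
st=json.load(open("st.json"));st["rows"]=[[0,0],[0,.5],[0,.5],[0,.5],[0,0]];json.dump(st,open("st.json","w"))
E
python3 plan.py -1 .030 | grep -v "^pred s"; python3 again.py -1 .030 .06;
```

```text
bed travel cam 0.0288
pred err mm 0.2
t 12.62 s -0.0007 v 0.003 u -0.0000 trav 0.0302 | meas-cmd dX -0.0 dY 0.1 mm z 0.1627 | F -5.5 1.0 fz -3.0 red px 48 X 0.6917
cost rows [0.4, -0.1, -0.1, -0.1, -0.0]
[[-0.0, 0.5], [-0.5, 0.0], [0.0, 0.0], [0.0, 0.0], [0.0, 0.0]]
cost rows [0.5, -0.1, -0.1, -0.2, -0.1]
[[-0.5, 0.5], [0.0, 0.5], [0.0, -0.0], [0.0, -0.0], [0.0, -0.5]]
pred s,v,u: [-0.0, 0.001, 0.0] [0.0, 0.0, 0.0] [0.0, -0.0, -0.0] [0.0, -0.0, 0.0] [0.0, -0.0, 0.0] [0.0, -0.0, 0.0] [0.0, -0.0, 0.0] [0.0, -0.0, -0.0] [0.0, -0.0, -0.0] [0.0, -0.0, -0.0] [0.0, 0.0, -0.0]
```

Call:
drive_tool([
  [0,0.5,0,0,0,0],
  [0,0,0,0,0,0],
  [0,0,0,0,0,0],
  [0,0,0,0,0,0],
  [0,0,0,0,0,0],
])

```text
time: 13.08
tcp_pos: [0.5396, 0.0167, 0.1627]
tool_rot: [-0.002, 0.666, 0.746, -0.001]
ft_force: [-5.7, -0.7, -2.9]
finger_gap: 0.0278
gripper_force: 45.0
```

```bash
sleep 0.5; python3 - <<'E'
import json
st=json.load(open("st.json"));st["rows"]=[[0,.5],[0,0],[0,0],[0,0],[0,0]];json.dump(st,open("st.json","w"))
E
python3 plan.py -1 .030 | grep -v "^pred s"; python3 - <<'E'
from plan import *
st=json.load(open("st.json"))
p,d=bot.capture("top");c=bot.calibration("top")
for nm,lo,hi in(("yellow",(24,150,120),(34,255,255)),("red",(0,200,120),(6,255,255))):
    for i,n,ce,m in blobs(mask(p,lo,hi),3):
        if 250<ce[0]<420 and 90<ce[1]<180: print(nm,n,ce,"Y",round(float(onplane(c,ce,.022 if nm=="yellow" else .0375)[0][:2]@ey-Y0),4))
S=dict(np.load(sorted(__import__("glob").glob("pics/m_*.npz"),key=lambda f:int(f[7:-4]))[-1]))["p"][150:290,180:380,::-1]
T=p[90:190,250:420,::-1]
cv2.imwrite("pics/chk.png",np.vstack([cv2.resize(T,(700,300),interpolation=cv2.INTER_CUBIC)[:,:],cv2.resize(S,(700,290))[:290]]))
E
```

```text
bed travel cam 0.0290
pred err mm 2.9
t 13.08 s 0.0023 v 0.009 u -0.0025 trav 0.0302 | meas-cmd dX -0.0 dY 0.0 mm z 0.1627 | F -5.7 -0.1 fz -2.9 red px 50 X 0.6913
cost rows [-0.3, -0.3, -0.2, -0.2, -0.2]
[[-0.0, 0.5], [-0.5, -0.0], [0.0, 0.0], [0.0, 0.0], [0.0, -0.0]]
red 5 [284.8 108.4] Y 0.1032
```

View pics/chk.png

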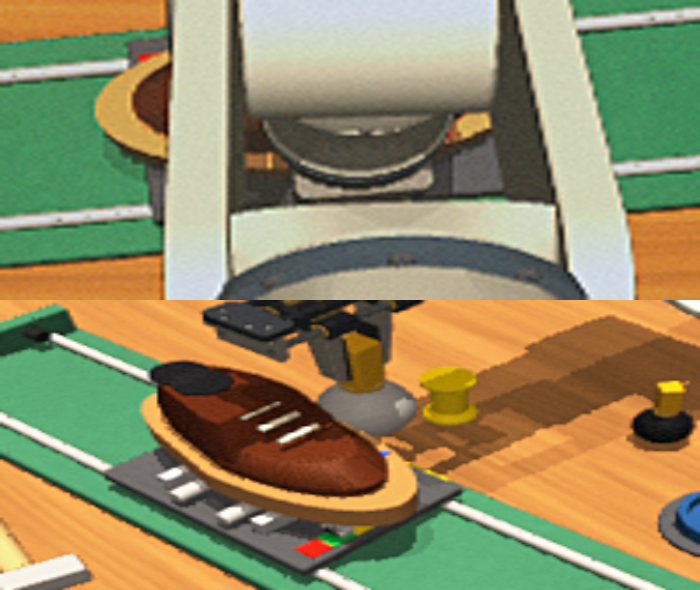

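The check picture shows the arm hiding the pointer from the top camera. In the scene view the wheel is pressed at the shoe's middle near (370,405), with the bed pointer on green near (335,540). The carriage creeps left slightly, so rolling stiction is lower than modelled and I'll keep balancing actively.

```bash
sed -i 's/4.7,1.5,.2,.02/4.7,1.5,.06,.02/' plan.py; python3 - <<'E'
from plan import *
st=json.load(open("st.json"));st["v"]=.008
st["s"]+=.008*.05; emit(st,-1,.03)
E
```

```text
cost rows [12.6, 2.8, -1.1, -3.7, -4.8]
[[-1.5, 13.0], [-0.5, 3.5], [0.0, -1.0], [0.5, -3.5], [0.5, -5.5]]
pred s,v,u: [0.004, -0.002, 0.012] [0.003, -0.008, 0.003] [0.002, -0.008, -0.002] [0.001, -0.002, -0.0] [0.0, -0.001, 0.0] [0.0, -0.0, 0.0] [0.0, -0.0, 0.0] [0.0, -0.0, -0.0] [0.0, -0.0, -0.0] [0.0, -0.0, -0.0] [0.0, 0.0, -0.0]
```

Call:
drive_tool([
  [-1.5,13,0,0,0,0],
  [-0.5,3.5,0,0,0,0],
  [0,-1,0,0,0,0],
  [0.5,-3.5,0,0,0,0],
  [0.5,-5.5,0,0,0,0],
])

```text
time: 13.6
tcp_pos: [0.5385, 0.0235, 0.1627]
tool_rot: [-0.002, 0.666, 0.746, -0.001]
ft_force: [-5.3, -1.0, -2.7]
finger_gap: 0.0279
gripper_force: 45.0
```

```bash
sleep 0.5; python3 plan.py -1 .030
```

```text
bed travel cam 0.0289
pred err mm 3.0
t 13.60 s 0.0061 v 0.002 u 0.0004 trav 0.0299 | meas-cmd dX -0.0 dY 0.3 mm z 0.1627 | F -5.4 -0.4 fz -2.7 red px 49 X 0.6910
cost rows [10.7, 1.2, -2.3, -4.7, -5.2]
[[-1.0, 11.0], [-0.0, 1.0], [0.0, -2.5], [0.5, -5.5], [1.0, -6.0]]
pred s,v,u: [0.006, -0.007, 0.01] [0.004, -0.011, 0.001] [0.002, -0.01, -0.004] [0.001, -0.003, -0.001] [0.0, -0.001, 0.0] [0.0, -0.0, 0.0] [0.0, -0.0, 0.0] [0.0, -0.0, -0.0] [0.0, -0.0, -0.0] [0.0, -0.0, -0.0] [0.0, 0.0, -0.0]
```

```bash
cat > fit.py <<'E'
import plan as P, numpy as np
from plan import *
Z=[0,0]
R=[[[-2,21],[-.5,20],[0,19],[1,18.5],[-.5,2]],[[0,6],[0,-3],[-.5,-14.5],[-.5,-19],[.5,-19.5]],[[2.5,-28],[1.5,-27],[2.5,-25],[2.5,-24],[3.5,-22.5]],
[[2.5,-23],[3.5,-21.5],[4,-20.5],[.5,-6.5],[.5,-5]],[[3.5,-18],[0,-1.5],[-.5,1],[-2.5,11.5],[-3.5,17.5]],[[-3,18.5],[-2.5,18],[-2,18.5],[-1,18],[-.5,14]],
[[-1,18],[0,1],[0,-5],[0,-12.5],[1,-16]],[[1.5,-14],[1,-9],[.5,-6.5],[.5,-3],Z],[Z,[0,.5],[-.5,2],[0,2.5],[-.5,3]],[Z,[0,.5],[0,.5],[0,.5],Z],[[0,.5],Z,Z,Z,Z],
[[-1.5,13],[-.5,3.5],[0,-1],[.5,-3.5],[.5,-5.5]]]
T=np.array([[.528,.1297],[.5263,.212],[.5254,.1592],[.5379,.0314],[.5493,-.0453],[.5465,-.0343],[.5368,.0549],[.5369,.0398],[.5407,.0059],[.5396,.0146],[.5396,.0163],[.5396,.0167],[.5385,.0235]])
import glob
fs=sorted(glob.glob("pics/m_*.npz"),key=lambda f:int(f[7:-4]))[:13]; c=bot.calibration("scene"); sm=[]
for f in fs:
    p=np.load(f)["p"]; b=max(((n,ce) for i,n,ce,m in blobs(mask(p,(0,200,120),(6,255,255)),15) if 150<ce[1]<330 and ce[0]<420),key=lambda q:q[0])
    sm.append(onplane(c,b[1],.0513)[0][:2]@ey-SC)
sm=np.array(sm); n=len(sm); print(fs[0],fs[-1],n,sm.round(4))
cum=np.r_[np.zeros((1,2)),np.cumsum([np.sum(r,0) for r in R],0)]*1e-3
base=T-cum; print("cmd-vs-meas drift mm",((base-base[-1])*1e3).round(1).tolist())
def res(x):
    P.M,P.RR,ub=x[:3]; S,V=x[3:3+n],x[3+n:]*1
    r=[(sm-S)/.0005]
    for i in range(n-1):
        W=T[i]+OFF; X,Y=W@ex,W@ey+ub
        E=(T[i+1]-T[i]-(cum[i+1]-cum[i]))/5
        s,v,X,Y=step(S[i],V[i],X,Y,0,0,.1 if i==11 else .05,6)
        for d in R[i]:
            D=np.array(d)*1e-3+E; s,v,X,Y=step(s,v,X,Y,D@ex,D@ey,1/12,8)
        r.append([(s-S[i+1])/.0007,(v-V[i+1])/.004])
    r.append([(x[0]-5)/1,(x[1]-.15)/.1,x[2]/.004])
    return np.concatenate([np.ravel(q) for q in r])
if __name__=="__main__":
    f=least_squares(res,np.r_[4.7,.1,0,sm,np.gradient(sm,.467)],x_scale=np.r_[1,.1,.005,np.full(n,.001),np.full(n,.01)])
    print("M,RR,ub",f.x[:3],"cost",f.cost,"V",f.x[3+n:].round(3))
    g=res(f.x); print("cont resid",g[n:-3].reshape(-1,2).round(1).tolist())
E
python3 fit.py
```

```text
pics/m_795.npz pics/m_1360.npz 13 [ 7.800e-02  1.209e-01  9.850e-02  3.400e-02 -1.710e-02 -2.140e-02
  4.800e-03  1.090e-02  1.000e-04 -3.000e-03 -7.000e-04  2.800e-03
  6.500e-03]
cmd-vs-meas drift mm [[0.0, 0.7], [0.3, 2.5], [-0.1, -0.3], [-0.1, -1.6], [0.3, -1.8], [0.5, -1.3], [-0.2, 0.9], [-0.1, 0.3], [0.2, -1.1], [0.1, -0.4], [0.1, -0.2], [0.1, -0.3], [0.0, 0.0]]
M,RR,ub [4.60275464e+00 2.40564797e-01 7.30860136e-06] cost 19.625606964930157 V [ 0.137  0.024 -0.117 -0.144 -0.065  0.044  0.057 -0.022 -0.025  0.012
  0.009  0.013 -0.009]
cont resid [[-0.5, 1.3], [-0.2, 2.0], [0.1, 1.4], [0.1, 1.2], [0.5, 0.1], [0.6, -1.2], [-0.1, -0.8], [-0.9, 1.4], [0.6, -0.2], [-0.1, -1.5], [-1.8, -3.2], [-1.0, 0.0]]
```

```bash
sed -i 's/^M,DRAG,RR,DRY=.*/M,DRAG,RR,DRY=4.6,1.5,.24,.02; EPS=.004/; s/(w-v)\/.004/(w-v)\/EPS/' plan.py
for e in .002 .01 .02 .04 .08; do python3 - $e <<'E'
import sys,plan as P,contextlib,io
with contextlib.redirect_stdout(io.StringIO()): from fit import *
P.EPS=float(sys.argv[1])
f=least_squares(res,np.r_[4.7,.1,0,sm,np.gradient(sm,.467)],x_scale=np.r_[1,.1,.005,np.full(n,.001),np.full(n,.01)])
g=res(f.x);print(P.EPS,f.x[:3].round(3),"cost",f.cost.round(2),"V",f.x[3+n:].round(3)[-4:],g[n:-3].reshape(-1,2)[-4:].round(1).tolist(),"S",f.x[n+2].round(4))
E
done
```

```text
0.002 [4.618 0.244 0.   ] cost 20.36 V [ 0.012  0.007  0.014 -0.009] [[0.6, -0.2], [-0.1, -1.3], [-2.1, -3.4], [-1.1, -0.0]] S 0.0062
0.01 [ 4.553  0.238 -0.   ] cost 15.87 V [ 0.011  0.011  0.011 -0.009] [[0.6, -0.1], [0.2, -1.7], [-0.9, -2.4], [-0.9, 0.0]] S 0.0062
0.02 [ 4.495  0.253 -0.   ] cost 11.66 V [ 0.01   0.01   0.01  -0.008] [[0.6, -0.0], [0.4, -1.4], [-0.4, -1.6], [-0.7, 0.0]] S 0.0063
0.04 [ 4.421  0.266 -0.   ] cost 8.55 V [ 0.008  0.009  0.009 -0.006] [[0.4, -0.2], [0.3, -1.2], [-0.2, -1.0], [-0.4, 0.0]] S 0.0064
0.08 [ 4.366  0.28  -0.   ] cost 6.88 V [ 0.007  0.008  0.009 -0.004] [[0.4, -0.6], [0.1, -1.0], [-0.2, -0.7], [-0.3, -0.0]] S 0.0065
```

```bash
sed -i 's/^M,DRAG,RR,DRY=.*/M,DRAG,RR,DRY=4.4,1.5,.27,.02; EPS=.06/; s/1\.4\*e/1.2*e/; s/\.3\*(W@ey-st/.5*(W@ey-st/' plan.py; python3 - <<'E'
from plan import *
st=json.load(open("st.json"));st["v"]=-.005;st["s"]=.0064;st["Y"]+=.0002; emit(st,-1,.03)
E
```

```text
cost rows [8.3, -2.8, -4.2, -4.2, -2.7]
[[-0.5, 8.0], [0.0, -3.0], [0.5, -4.5], [0.5, -5.0], [0.5, -4.0]]
pred s,v,u: [0.005, -0.01, 0.002] [0.003, -0.013, -0.005] [0.001, -0.006, -0.003] [0.001, -0.001, 0.0] [0.0, -0.001, -0.0] [0.0, -0.0, 0.0] [0.0, -0.0, 0.0] [0.0, -0.0, 0.0] [0.0, -0.0, 0.0] [0.0, -0.0, -0.0] [0.0, -0.0, 0.0]
```

Call:
drive_tool([
  [-0.5,8,0,0,0,0],
  [0,-3,0,0,0,0],
  [0.5,-4.5,0,0,0,0],
  [0.5,-5,0,0,0,0],
  [0.5,-4,0,0,0,0],
])

```text
time: 14.07
tcp_pos: [0.5396, 0.0145, 0.1627]
tool_rot: [-0.002, 0.666, 0.746, -0.001]
ft_force: [-6.4, -0.5, -3.6]
finger_gap: 0.0277
gripper_force: 45.0
```

```bash
sleep 0.5; python3 plan.py -1 .030
```

```text
bed travel cam 0.0282
pred err mm 4.2
t 14.07 s 0.0065 v -0.003 u -0.0086 trav 0.0299 | meas-cmd dX -0.0 dY -0.2 mm z 0.1627 | F -6.4 0.2 fz -3.6 red px 51 X 0.6909
cost rows [18.1, -0.1, -3.1, -4.3, -4.2]
[[-2.0, 18.0], [0.0, 0.0], [0.5, -3.0], [0.5, -5.0], [0.5, -5.0]]
pred s,v,u: [0.006, -0.005, 0.007] [0.005, -0.012, -0.002] [0.003, -0.01, -0.003] [0.001, -0.004, -0.0] [0.0, -0.001, -0.0] [0.0, -0.0, 0.0] [0.0, -0.0, 0.0] [0.0, -0.0, 0.0] [0.0, -0.0, 0.0] [0.0, -0.0, -0.0] [0.0, -0.0, 0.0]
```

```bash
python3 - <<'E'
t=open("fit.py").read()
t=t.replace("[.5,-5.5]]]\nT","[.5,-5.5]],\n[[-.5,8],[0,-3],[.5,-4.5],[.5,-5],[.5,-4]]]\nT").replace("[.5385,.0235]])","[.5385,.0235],[.5396,.0145]])").replace("[:13]","[:14]")
t=t.replace("x[2]/.004","x[2]/.006")
open("fit.py","w").write(t)
E
python3 - <<'E'
import plan as P,contextlib,io
with contextlib.redirect_stdout(io.StringIO()): from fit import *
for e in(.004,.02,.06):
  P.EPS=e
  for ub in(-.008,-.004,0,.004):
    f=least_squares(lambda y:res(np.r_[y[:2],ub,y[2:]]),np.r_[4.7,.2,sm,np.gradient(sm,.467)],x_scale=np.r_[1,.1,np.full(n,.001),np.full(n,.01)],max_nfev=60)
    x=f.x;g=f.fun;print(e,ub,x[:2].round(3),"cost",f.cost.round(2),"V",x[2+n:].round(3)[-5:],"S",x[n+1].round(4),g[n:-3].reshape(-1,2)[-4:].round(1).tolist())
E
```

```text
0.004 -0.008 [4.805 0.298] cost 58.01 V [ 0.014  0.008  0.006 -0.    -0.002] S 0.007 [[1.3, -0.5], [-0.6, -0.9], [-0.3, -0.2], [-0.2, -0.0]]
0.004 -0.004 [4.618 0.232] cost 31.04 V [ 0.012  0.009  0.011  0.001 -0.005] S 0.0068 [[0.6, -1.1], [-0.9, -2.2], [-0.4, -1.0], [-0.7, 0.0]]
0.004 0 [4.559 0.197] cost 25.09 V [ 0.011  0.01   0.015  0.004 -0.008] S 0.0067 [[-0.1, -1.7], [-1.5, -3.7], [-0.4, -2.1], [-1.1, 0.0]]
0.004 0.004 [4.639 0.203] cost 41.98 V [ 0.011  0.009  0.02   0.006 -0.013] S 0.0066 [[-0.8, -2.1], [-2.2, -5.2], [-0.3, -3.5], [-1.5, 0.0]]
0.02 -0.008 [4.737 0.329] cost 59.5 V [ 0.007  0.005  0.004 -0.    -0.003] S 0.0071 [[1.6, 1.3], [0.6, 1.2], [0.5, 0.1], [0.0, -0.0]]
0.02 -0.004 [4.544 0.265] cost 24.53 V [ 0.008  0.007  0.009  0.001 -0.005] S 0.0069 [[0.9, -0.0], [0.1, -0.4], [0.2, -1.0], [-0.5, 0.0]]
0.02 0 [4.48  0.223] cost 16.25 V [ 0.01   0.01   0.013  0.003 -0.009] S 0.0068 [[0.3, -1.6], [-0.3, -2.2], [-0.1, -2.1], [-0.9, 0.0]]
0.02 0.004 [4.548 0.203] cost 36.59 V [ 0.012  0.013  0.017  0.005 -0.013] S 0.0066 [[-0.2, -3.2], [-0.6, -4.0], [-0.3, -3.3], [-1.4, 0.0]]
0.06 -0.008 [4.603 0.345] cost 55.89 V [ 0.001  0.002  0.003 -0.001  0.001] S 0.0072 [[0.6, 2.2], [0.3, 2.2], [0.6, 0.8], [0.4, 0.0]]
0.06 -0.004 [4.435 0.297] cost 18.47 V [ 0.004  0.005  0.007  0.001 -0.002] S 0.007 [[0.4, 0.5], [0.0, 0.5], [0.3, -0.4], [-0.2, 0.0]]
0.06 0 [4.388 0.259] cost 9.91 V [ 0.008  0.009  0.011  0.003 -0.006] S 0.0069 [[0.2, -1.3], [-0.1, -1.3], [0.0, -1.6], [-0.7, 0.0]]
0.06 0.004 [4.457 0.23 ] cost 31.16 V [ 0.011  0.013  0.015  0.005 -0.01 ] S 0.0067 [[-0.0, -3.1], [-0.1, -3.1], [-0.1, -2.8], [-1.2, 0.0]]
```

```bash
sed -i 's/EPS=.06$/EPS=.06; UB=-.003/; s/Y+=dY\/n; u=Y-Y0-s/Y+=dY\/n; u=Y-Y0-s+UB/; s/out.append((s,v,Y-Y0-s,X,Y))/out.append((s,v,Y-Y0-s+UB,X,Y))/' plan.py; grep -c UB plan.py; python3 - <<'E'
from plan import *
st=json.load(open("st.json"));st["v"]=-.003;st["s"]=.0068; emit(st,-1,.03)
E
```

```text
3
cost rows [18.1, 8.4, -2.4, -6.0, -6.9]
[[-2.0, 18.0], [-0.5, 9.0], [0.0, -2.0], [0.5, -6.5], [1.0, -7.5]]
pred s,v,u: [0.008, -0.002, 0.012] [0.006, -0.013, 0.0] [0.004, -0.013, -0.004] [0.002, -0.005, -0.001] [0.001, -0.002, -0.0] [0.0, -0.0, 0.0] [0.0, -0.0, 0.0] [0.0, -0.0, 0.0] [0.0, -0.0, 0.0] [0.0, -0.0, -0.0] [0.0, -0.0, 0.0]
```

Call:
drive_tool([
  [-2,18,0,0,0,0],
  [-0.5,9,0,0,0,0],
  [0,-2,0,0,0,0],
  [0.5,-6.5,0,0,0,0],
  [1,-7.5,0,0,0,0],
])

```text
time: 14.53
tcp_pos: [0.5384, 0.0261, 0.1627]
tool_rot: [-0.002, 0.666, 0.746, -0.001]
ft_force: [-6.2, -0.5, -3.3]
finger_gap: 0.028
gripper_force: 45.0
```

```bash
sleep 0.5; python3 plan.py -1 .030
```

```text
bed travel cam 0.0293
pred err mm 2.2
t 14.53 s 0.0082 v -0.007 u 0.0010 trav 0.0302 | meas-cmd dX -0.1 dY 0.2 mm z 0.1627 | F -6.2 0.2 fz -3.3 red px 51 X 0.6915
cost rows [12.0, -3.0, -5.0, -5.1, -3.4]
[[-1.0, 11.5], [0.0, -3.5], [0.5, -5.5], [0.5, -6.0], [1.0, -4.5]]
pred s,v,u: [0.006, -0.012, 0.003] [0.004, -0.016, -0.006] [0.002, -0.008, -0.004] [0.001, -0.002, 0.0] [0.0, -0.001, -0.0] [0.0, -0.0, 0.0] [0.0, -0.0, 0.0] [0.0, -0.0, 0.0] [0.0, -0.0, 0.0] [0.0, -0.0, -0.0] [0.0, -0.0, 0.0]
```

```bash
sed -i 's/UB=-.003/UB=-.005/' plan.py; python3 again.py -1 .03 .27
```

```text
cost rows [14.3, -2.8, -5.0, -5.3, -3.7]
[[-1.5, 14.0], [0.5, -3.0], [0.5, -5.5], [0.5, -6.5], [0.5, -5.0]]
pred s,v,u: [0.006, -0.012, 0.003] [0.004, -0.016, -0.006] [0.002, -0.009, -0.004] [0.001, -0.002, 0.0] [0.0, -0.001, -0.0] [0.0, -0.0, 0.0] [0.0, -0.0, 0.0] [0.0, -0.0, 0.0] [0.0, -0.0, 0.0] [0.0, -0.0, -0.0] [0.0, -0.0, 0.0]
```

Call:
drive_tool([
  [-1.5,14,0,0,0,0],
  [0.5,-3,0,0,0,0],
  [0.5,-5.5,0,0,0,0],
  [0.5,-6.5,0,0,0,0],
  [0.5,-5,0,0,0,0],
])

```text
time: 15.0
tcp_pos: [0.539, 0.0195, 0.1627]
tool_rot: [-0.002, 0.666, 0.746, -0.001]
ft_force: [-5.5, -0.4, -2.9]
finger_gap: 0.0278
gripper_force: 45.0
```

```bash
sleep 0.5; python3 plan.py -1 .030
```

```text
bed travel cam 0.0292
pred err mm 2.1
t 15.00 s 0.0056 v -0.011 u -0.0028 trav 0.0300 | meas-cmd dX -0.0 dY -0.2 mm z 0.1627 | F -5.5 0.2 fz -2.9 red px 50 X 0.6907
cost rows [12.6, -0.9, -2.8, -3.1, -2.1]
[[-1.0, 12.0], [-0.0, -1.0], [0.0, -3.5], [0.5, -3.5], [0.5, -3.0]]
pred s,v,u: [0.004, -0.008, 0.002] [0.002, -0.01, -0.003] [0.001, -0.005, -0.002] [0.0, -0.001, 0.0] [0.0, -0.0, 0.0] [0.0, -0.0, 0.0] [0.0, -0.0, 0.0] [0.0, -0.0, 0.0] [0.0, -0.0, 0.0] [0.0, -0.0, -0.0] [0.0, -0.0, 0.0]
```

Call:
drive_tool([
  [-1,12,0,0,0,0],
  [0,-1,0,0,0,0],
  [0,-3.5,0,0,0,0],
  [0.5,-3.5,0,0,0,0],
  [0.5,-3,0,0,0,0],
])

```text
time: 15.47
tcp_pos: [0.539, 0.0206, 0.1627]
tool_rot: [-0.002, 0.666, 0.746, -0.001]
ft_force: [-5.7, -1.2, -3.4]
finger_gap: 0.0277
gripper_force: 45.0
```

```bash
sleep 0.5; python3 plan.py -1 .030
```

```text
bed travel cam 0.0287
pred err mm 1.4
t 15.47 s 0.0035 v -0.007 u 0.0003 trav 0.0301 | meas-cmd dX -0.0 dY -0.0 mm z 0.1627 | F -5.8 -0.5 fz -3.4 red px 51 X 0.6912
cost rows [9.0, -0.5, -2.1, -2.4, -1.7]
[[-1.0, 8.5], [0.0, -0.5], [0.5, -2.5], [0.0, -2.5], [0.5, -2.0]]
pred s,v,u: [0.003, -0.004, 0.002] [0.002, -0.007, -0.002] [0.001, -0.004, -0.001] [0.0, -0.001, 0.0] [0.0, -0.0, 0.0] [0.0, -0.0, 0.0] [0.0, -0.0, 0.0] [0.0, -0.0, 0.0] [0.0, -0.0, 0.0] [0.0, -0.0, -0.0] [0.0, -0.0, 0.0]
```

Call:
drive_tool([
  [-1,8.5,0,0,0,0],
  [0,-0.5,0,0,0,0],
  [0.5,-2.5,0,0,0,0],
  [0,-2.5,0,0,0,0],
  [0.5,-2,0,0,0,0],
])

```text
time: 15.93
tcp_pos: [0.5389, 0.0216, 0.1627]
tool_rot: [-0.002, 0.666, 0.746, -0.001]
ft_force: [-5.2, -0.5, -3.5]
finger_gap: 0.0274
gripper_force: 45.0
```

```bash
sleep 0.5; python3 plan.py -1 .030
```

```text
bed travel cam 0.0296
pred err mm 1.4
t 15.93 s 0.0029 v -0.003 u 0.0019 trav 0.0302 | meas-cmd dX -0.1 dY -0.0 mm z 0.1627 | F -5.2 0.1 fz -3.5 red px 50 X 0.6910
cost rows [8.6, -0.8, -2.3, -2.7, -1.9]
[[-1.0, 8.5], [0.0, -0.5], [0.5, -2.5], [0.0, -3.0], [0.5, -2.5]]
pred s,v,u: [0.003, -0.004, 0.003] [0.002, -0.007, -0.002] [0.001, -0.004, -0.001] [0.0, -0.001, 0.0] [0.0, -0.0, 0.0] [0.0, -0.0, 0.0] [0.0, -0.0, 0.0] [0.0, -0.0, 0.0] [0.0, -0.0, 0.0] [0.0, -0.0, -0.0] [0.0, -0.0, 0.0]
```

```bash
sed -i 's/UB=-.005/UB=-.007/' plan.py; python3 again.py -1 .03 .27
```

```text
cost rows [10.9, -0.4, -2.4, -2.9, -2.2]
[[-1.0, 11.0], [-0.0, -0.5], [0.0, -2.5], [0.5, -3.0], [0.0, -2.5]]
pred s,v,u: [0.003, -0.003, 0.003] [0.002, -0.007, -0.002] [0.001, -0.004, -0.001] [0.0, -0.001, 0.0] [0.0, -0.0, 0.0] [0.0, -0.0, 0.0] [0.0, -0.0, 0.0] [0.0, -0.0, 0.0] [0.0, -0.0, 0.0] [0.0, -0.0, -0.0] [0.0, -0.0, 0.0]
```

Call:
drive_tool([
  [-1,11,0,0,0,0],
  [0,-0.5,0,0,0,0],
  [0,-2.5,0,0,0,0],
  [0.5,-3,0,0,0,0],
  [0,-2.5,0,0,0,0],
])

```text
time: 16.4
tcp_pos: [0.5386, 0.0242, 0.1627]
tool_rot: [-0.002, 0.666, 0.746, -0.001]
ft_force: [-6.1, -0.8, -3.7]
finger_gap: 0.0275
gripper_force: 45.0
```

```bash
sleep 0.5; python3 plan.py -1 .030
```

```text
bed travel cam 0.0291
pred err mm 0.1
t 16.40 s 0.0019 v -0.007 u 0.0054 trav 0.0299 | meas-cmd dX 0.1 dY 0.0 mm z 0.1627 | F -6.2 -0.1 fz -3.7 red px 50 X 0.6909
cost rows [0.7, 0.2, 0.0, 0.0, 0.1]
[[0.0, 0.0], [0.0, -0.0], [0.0, -0.5], [0.0, 0.0], [0.0, -0.0]]
pred s,v,u: [0.001, -0.003, -0.001] [0.0, -0.002, -0.001] [0.0, -0.001, -0.0] [0.0, -0.0, 0.0] [0.0, -0.0, 0.0] [0.0, -0.0, 0.0] [0.0, -0.0, 0.0] [0.0, -0.0, 0.0] [0.0, -0.0, 0.0] [0.0, -0.0, -0.0] [0.0, -0.0, 0.0]
```

Prediction now matches to 0.1 mm, so the model is settled.

Call:
drive_tool([
  [0,0,0,0,0,0],
  [0,0,0,0,0,0],
  [0,-0.5,0,0,0,0],
  [0,0,0,0,0,0],
  [0,0,0,0,0,0],
])

```text
time: 16.87
tcp_pos: [0.5385, 0.0237, 0.1627]
tool_rot: [-0.002, 0.666, 0.746, -0.001]
ft_force: [-6.2, -0.2, -3.5]
finger_gap: 0.0282
gripper_force: 45.0
```

```bash
sleep 0.5; python3 plan.py -1 .030
```

```text
bed travel cam 0.0291
pred err mm -0.9
t 16.87 s -0.0006 v -0.004 u 0.0074 trav 0.0298 | meas-cmd dX 0.0 dY -0.0 mm z 0.1627 | F -6.2 0.4 fz -3.5 red px 48 X 0.6913
cost rows [-6.2, 0.6, 1.8, 2.2, 1.8]
[[1.0, -6.5], [-0.0, 0.0], [-0.5, 1.5], [-0.0, 2.5], [-0.5, 2.0]]
pred s,v,u: [-0.002, 0.0, -0.003] [-0.001, 0.004, 0.0] [-0.001, 0.003, 0.001] [-0.0, 0.001, -0.0] [-0.0, 0.0, -0.0] [-0.0, 0.0, -0.0] [-0.0, 0.0, -0.0] [-0.0, 0.0, -0.0] [-0.0, 0.0, -0.0] [-0.0, 0.0, 0.0] [-0.0, 0.0, -0.0]
```

Call:
drive_tool([
  [1,-6.5,0,0,0,0],
  [0,0,0,0,0,0],
  [-0.5,1.5,0,0,0,0],
  [0,2.5,0,0,0,0],
  [-0.5,2,0,0,0,0],
])

```text
time: 17.33
tcp_pos: [0.5386, 0.0232, 0.1627]
tool_rot: [-0.002, 0.666, 0.746, -0.001]
ft_force: [-5.0, -0.6, -3.7]
finger_gap: 0.0281
gripper_force: 45.0
```

```bash
sleep 0.5; sed -i 's/UB=-.007/UB=-.006/' plan.py; python3 plan.py -1 .030
```

```text
bed travel cam 0.0294
pred err mm -1.9
t 17.33 s -0.0033 v -0.002 u 0.0097 trav 0.0297 | meas-cmd dX 0.0 dY -0.0 mm z 0.1627 | F -5.1 -0.1 fz -3.7 red px 48 X 0.6916
cost rows [-13.2, 1.5, 3.6, 4.2, 3.2]
[[1.5, -13.5], [-0.0, 1.0], [-0.5, 3.5], [-0.5, 4.5], [-0.0, 4.0]]
pred s,v,u: [-0.004, 0.004, -0.005] [-0.003, 0.009, 0.002] [-0.001, 0.006, 0.002] [-0.001, 0.001, -0.0] [-0.0, 0.001, 0.0] [-0.0, 0.0, -0.0] [-0.0, 0.0, -0.0] [-0.0, 0.0, -0.0] [-0.0, 0.0, -0.0] [-0.0, 0.0, 0.0] [-0.0, 0.0, -0.0]
```

```bash
sed -i 's/UB=-.006/UB=-.0045/' plan.py; python3 again.py -1 .03 .27
```

```text
cost rows [-15.0, 1.3, 3.7, 4.3, 3.4]
[[2.0, -15.0], [-0.5, 0.5], [-0.0, 3.5], [-0.5, 4.5], [-0.5, 4.5]]
pred s,v,u: [-0.004, 0.004, -0.005] [-0.003, 0.01, 0.002] [-0.001, 0.006, 0.002] [-0.001, 0.002, -0.0] [-0.0, 0.001, 0.0] [-0.0, 0.0, -0.0] [-0.0, 0.0, -0.0] [-0.0, 0.0, -0.0] [-0.0, 0.0, -0.0] [-0.0, 0.0, 0.0] [-0.0, 0.0, -0.0]
```

Call:
drive_tool([
  [2,-15,0,0,0,0],
  [-0.5,0.5,0,0,0,0],
  [0,3.5,0,0,0,0],
  [-0.5,4.5,0,0,0,0],
  [-0.5,4.5,0,0,0,0],
])

```text
time: 17.8
tcp_pos: [0.539, 0.0211, 0.1626]
tool_rot: [-0.002, 0.666, 0.746, -0.001]
ft_force: [-5.4, -0.4, -3.0]
finger_gap: 0.0278
gripper_force: 45.0
```

```bash
sleep 0.5; python3 plan.py -1 .030
```

```text
bed travel cam 0.0293
pred err mm -0.2
t 17.80 s -0.0031 v 0.009 u 0.0075 trav 0.0301 | meas-cmd dX -0.0 dY -0.0 mm z 0.1626 | F -5.5 0.2 fz -3.0 red px 49 X 0.6916
cost rows [-4.1, 0.1, 0.9, 1.0, 0.7]
[[0.0, -3.5], [0.0, 0.5], [0.0, 1.0], [-0.0, 1.5], [-0.0, 1.0]]
pred s,v,u: [-0.002, 0.004, -0.0] [-0.001, 0.004, 0.001] [-0.0, 0.002, 0.001] [-0.0, 0.0, -0.0] [-0.0, 0.0, -0.0] [-0.0, 0.0, -0.0] [-0.0, 0.0, -0.0] [-0.0, 0.0, -0.0] [-0.0, 0.0, -0.0] [-0.0, 0.0, 0.0] [-0.0, 0.0, -0.0]
```

Call:
drive_tool([
  [0,-3.5,0,0,0,0],
  [0,0.5,0,0,0,0],
  [0,1,0,0,0,0],
  [0,1.5,0,0,0,0],
  [0,1,0,0,0,0],
])

```text
time: 18.27
tcp_pos: [0.539, 0.0217, 0.1626]
tool_rot: [-0.002, 0.666, 0.746, -0.001]
ft_force: [-6.2, -0.8, -3.1]
finger_gap: 0.0281
gripper_force: 45.0
```

```bash
sleep 0.5; python3 plan.py -1 .030
```

```text
bed travel cam 0.0293
pred err mm -0.9
t 18.27 s -0.0017 v 0.002 u 0.0066 trav 0.0301 | meas-cmd dX -0.0 dY 0.0 mm z 0.1626 | F -6.3 -0.1 fz -3.1 red px 50 X 0.6916
cost rows [-5.8, 0.2, 1.4, 1.8, 1.4]
[[0.5, -5.5], [-0.0, -0.0], [-0.0, 1.0], [-0.5, 2.0], [-0.0, 2.0]]
pred s,v,u: [-0.002, 0.002, -0.002] [-0.001, 0.004, 0.001] [-0.001, 0.002, 0.001] [-0.0, 0.001, -0.0] [-0.0, 0.0, -0.0] [-0.0, 0.0, -0.0] [-0.0, 0.0, -0.0] [-0.0, 0.0, -0.0] [-0.0, 0.0, -0.0] [-0.0, 0.0, 0.0] [-0.0, 0.0, -0.0]
```

Call:
drive_tool([
  [0.5,-5.5,0,0,0,0],
  [0,0,0,0,0,0],
  [0,1,0,0,0,0],
  [-0.5,2,0,0,0,0],
  [0,2,0,0,0,0],
])

```text
time: 18.73
tcp_pos: [0.5389, 0.0211, 0.1626]
tool_rot: [-0.002, 0.666, 0.746, -0.001]
ft_force: [-5.7, 0.1, -3.6]
finger_gap: 0.0275
gripper_force: 45.0
```

```bash
sleep 0.5; python3 plan.py -1 .030; cp st.json st_b.json; cat > fit2.py <<'E'
import plan as P,glob
from plan import *
Z=[0,0]
R=[[[-.5,8],[0,-3],[.5,-4.5],[.5,-5],[.5,-4]],[[-2,18],[-.5,9],[0,-2],[.5,-6.5],[1,-7.5]],[[-1.5,14],[.5,-3],[.5,-5.5],[.5,-6.5],[.5,-5]],[[-1,12],[0,-1],[0,-3.5],[.5,-3.5],[.5,-3]],
[[-1,8.5],[0,-.5],[.5,-2.5],[0,-2.5],[.5,-2]],[[-1,11],[0,-.5],[0,-2.5],[.5,-3],[0,-2.5]],[Z,Z,[0,-.5],Z,Z],[[1,-6.5],Z,[-.5,1.5],[0,2.5],[-.5,2]],
[[2,-15],[-.5,.5],[0,3.5],[-.5,4.5],[-.5,4.5]],[[0,-3.5],[0,.5],[0,1],[0,1.5],[0,1]],[[.5,-5.5],Z,[0,1],[-.5,2],[0,2]]]
import sys,ast
R+=ast.literal_eval(sys.argv[1]) if len(sys.argv)>1 else []
fs=[f for f in sorted(glob.glob("pics/m_*.npz"),key=lambda f:int(f[7:-4])) if int(f[7:-4])>=1359]
c=bot.calibration("scene");sm=[]
for f in fs:
    p=np.load(f)["p"];b=max(((n,ce) for i,n,ce,m in blobs(mask(p,(0,200,120),(6,255,255)),15) if 150<ce[1]<330 and ce[0]<420),key=lambda q:q[0])
    sm.append(onplane(c,b[1],.0513)[0][:2]@ey-SC)
sm=np.array(sm);n=len(sm);assert n==len(R)+1,(n,len(R))
st=json.load(open("st.json"));tot=np.r_[np.zeros((1,2)),np.cumsum([np.sum(r,0) for r in R],0)]*1e-3
Ws=np.outer(np.ones(n),st["X"]*ex+st["Y"]*ey)+tot-tot[-1]
P.UB=0
def res(x):
    P.RR,ub=x[:2];P.EPS=x[2];S,V=x[3:3+n],x[3+n:]; r=[(sm-S)/.0006]
    for i in range(n-1):
        X,Y=Ws[i]@ex,Ws[i]@ey+ub; s,v,X,Y=step(S[i],V[i],X,Y,0,0,.05,4)
        for d in R[i]:
            D=np.array(d)*1e-3;s,v,X,Y=step(s,v,X,Y,D@ex,D@ey,1/12,6)
        r.append([(s-S[i+1])/.0004,(v-V[i+1])/.002])
    r.append([(x[0]-.25)/.1,x[1]/.01,(x[2]-.06)/.04])
    return np.concatenate([np.ravel(q) for q in r])
f=least_squares(res,np.r_[.25,-.004,.06,sm,np.gradient(sm,.467)],x_scale=np.r_[.1,.005,.03,np.full(n,.001),np.full(n,.01)],bounds=(np.r_[0,-.02,.003,np.full(2*n,-1)],np.r_[1,.02,.2,np.full(2*n,1)]))
x=f.x;print("RR,ub,EPS",x[:3].round(4),"cost",f.cost,"sm",(sm*1e3).round(1),"V",(x[3+n:]*1e3).round(1),"S",x[n+2].round(5));print(f.fun[n:-3].reshape(-1,2).round(1).tolist())
P.RR,P.UB,P.EPS=x[:3];st["s"],st["v"]=x[n+2],x[-1];emit(st,-1,.03)
E
python3 fit2.py
```

```text
bed travel cam 0.0287
pred err mm 2.1
t 18.73 s 0.0005 v 0.010 u 0.0038 trav 0.0301 | meas-cmd dX -0.1 dY -0.0 mm z 0.1626 | F -5.7 0.7 fz -3.6 red px 51 X 0.6915
cost rows [11.3, -1.5, -3.4, -3.9, -3.1]
[[-1.0, 12.0], [-0.0, -0.5], [0.0, -3.0], [0.5, -4.0], [0.5, -3.0]]
pred s,v,u: [0.003, 0.0, 0.006] [0.002, -0.006, -0.001] [0.001, -0.005, -0.002] [0.0, -0.001, 0.0] [0.0, -0.0, 0.0] [0.0, -0.0, 0.0] [0.0, -0.0, 0.0] [0.0, -0.0, 0.0] [0.0, -0.0, 0.0] [0.0, -0.0, -0.0] [0.0, -0.0, 0.0]
RR,ub,EPS [ 0.2207 -0.0052  0.079 ] cost 1.295745476225099 sm [ 6.5  7.1  8.5  6.   3.7  3.1  2.  -0.7 -3.6 -3.2 -1.8  0.8] V [-1.8  1.1 -4.3 -8.4 -4.4 -2.2 -7.5 -6.5 -2.7  7.2  4.7  7.3] S 0.00068
[[-0.1, 0.3], [0.1, 0.1], [0.1, -0.1], [0.1, -0.3], [-0.1, -0.2], [-0.1, 0.0], [-0.1, 0.3], [0.1, 0.2], [0.0, 0.1], [0.2, -0.4], [-0.2, 0.0]]
cost rows [10.6, 0.1, -2.3, -3.4, -3.2]
[[-1.0, 11.0], [-0.0, 1.0], [0.0, -2.0], [0.5, -3.5], [0.0, -3.0]]
pred s,v,u: [0.002, 0.001, 0.007] [0.002, -0.005, 0.001] [0.001, -0.004, -0.001] [0.0, -0.001, -0.0] [0.0, -0.0, 0.0] [0.0, -0.0, 0.0] [0.0, -0.0, 0.0] [0.0, -0.0, 0.0] [0.0, -0.0, 0.0] [0.0, -0.0, -0.0] [0.0, -0.0, 0.0]
```

The smoother explains all the recent data, so I'll use it as the estimator from here.

Call:
drive_tool([
  [-1,11,0,0,0,0],
  [0,1,0,0,0,0],
  [0,-2,0,0,0,0],
  [0.5,-3.5,0,0,0,0],
  [0,-3,0,0,0,0],
])

```text
time: 19.2
tcp_pos: [0.5385, 0.0247, 0.1626]
tool_rot: [-0.002, 0.666, 0.746, -0.001]
ft_force: [-5.8, -0.7, -3.7]
finger_gap: 0.0281
gripper_force: 45.0
```

```bash
sleep 0.5; sed -i 's/,.27,.02; EPS=.06; UB=-.0045/,.22,.02; EPS=.079; UB=-.0052/' plan.py; python3 plan.py -1 .030|head -3; python3 fit2.py "[[[-1,11],[0,1],[0,-2],[.5,-3.5],[0,-3]]]"
```

```text
bed travel cam 0.0290
pred err mm 0.9
t 19.20 s 0.0030 v -0.002 u 0.0049 trav 0.0300 | meas-cmd dX 0.0 dY 0.0 mm z 0.1626 | F -5.9 -0.1 fz -3.7 red px 50 X 0.6910
RR,ub,EPS [ 0.2323 -0.0053  0.0789] cost 1.4488395160663239 sm [ 6.5  7.1  8.5  6.   3.7  3.1  2.  -0.7 -3.6 -3.2 -1.8  0.8  3.1] V [-1.9  0.8 -4.4 -8.6 -4.6 -2.4 -7.7 -6.6 -2.7  7.4  5.2  8.4 -3. ] S 0.003
[[-0.1, 0.3], [0.1, 0.1], [0.1, -0.1], [0.1, -0.3], [-0.1, -0.2], [-0.1, 0.1], [-0.1, 0.4], [0.1, 0.2], [0.0, 0.1], [0.3, -0.5], [-0.1, -0.3], [-0.1, -0.0]]
cost rows [5.0, -0.4, -1.7, -2.1, -1.7]
[[-0.5, 4.5], [0.0, -0.0], [0.5, -2.0], [0.0, -2.5], [0.5, -2.0]]
pred s,v,u: [0.002, -0.004, 0.003] [0.002, -0.005, -0.001] [0.001, -0.003, -0.001] [0.0, -0.001, -0.0] [0.0, -0.0, 0.0] [0.0, -0.0, 0.0] [0.0, -0.0, 0.0] [0.0, -0.0, 0.0] [0.0, -0.0, 0.0] [0.0, -0.0, -0.0] [0.0, -0.0, 0.0]
```

Call:
drive_tool([
  [-0.5,4.5,0,0,0,0],
  [0,0,0,0,0,0],
  [0.5,-2,0,0,0,0],
  [0,-2.5,0,0,0,0],
  [0.5,-2,0,0,0,0],
])

```text
time: 19.67
tcp_pos: [0.5389, 0.0226, 0.1626]
tool_rot: [-0.002, 0.666, 0.746, -0.001]
ft_force: [-6.0, -0.3, -3.3]
finger_gap: 0.0274
gripper_force: 45.0
```

```bash
sleep 0.5; python3 plan.py -1 .030|head -3; python3 fit2.py "[[[-1,11],[0,1],[0,-2],[.5,-3.5],[0,-3]],[[-.5,4.5],Z,[.5,-2],[0,-2.5],[.5,-2]]]".replace 2>/dev/null | tail -0; python3 fit2.py "[[[-1,11],[0,1],[0,-2],[.5,-3.5],[0,-3]],[[-.5,4.5],[0,0],[.5,-2],[0,-2.5],[.5,-2]]]"
```

```text
bed travel cam 0.0292
pred err mm 1.0
t 19.67 s 0.0024 v -0.003 u 0.0034 trav 0.0302 | meas-cmd dX -0.1 dY -0.0 mm z 0.1626 | F -6.0 0.3 fz -3.3 red px 52 X 0.6911
RR,ub,EPS [ 0.2343 -0.0054  0.079 ] cost 1.6398654559848358 sm [ 6.5  7.1  8.5  6.   3.7  3.1  2.  -0.7 -3.6 -3.2 -1.8  0.8  3.1  2.5] V [-2.1  0.8 -4.5 -8.7 -4.7 -2.4 -7.8 -6.6 -2.7  7.4  5.3  8.9 -1.9 -4.2] S 0.00239
[[-0.1, 0.3], [0.1, 0.1], [0.1, -0.0], [0.1, -0.2], [-0.1, -0.1], [-0.1, 0.1], [-0.1, 0.4], [0.1, 0.3], [0.1, 0.2], [0.3, -0.5], [-0.1, -0.4], [-0.1, -0.3], [-0.2, -0.0]]
cost rows [4.8, 0.2, -1.0, -1.5, -1.4]
[[-0.5, 4.5], [-0.0, 0.0], [-0.0, -1.0], [0.0, -1.5], [0.5, -2.0]]
pred s,v,u: [0.002, -0.003, 0.002] [0.001, -0.004, -0.0] [0.001, -0.003, -0.001] [0.0, -0.001, -0.0] [0.0, -0.0, 0.0] [0.0, -0.0, 0.0] [0.0, -0.0, 0.0] [0.0, -0.0, 0.0] [0.0, -0.0, 0.0] [0.0, -0.0, -0.0] [0.0, -0.0, 0.0]
```

Call:
drive_tool([
  [-0.5,4.5,0,0,0,0],
  [0,0,0,0,0,0],
  [0,-1,0,0,0,0],
  [0,-1.5,0,0,0,0],
  [0.5,-2,0,0,0,0],
])

```text
time: 20.13
tcp_pos: [0.5389, 0.0228, 0.1626]
tool_rot: [-0.002, 0.666, 0.746, -0.001]
ft_force: [-6.1, -0.6, -2.5]
finger_gap: 0.0274
gripper_force: 45.0
```

```bash
sleep 0.5; python3 plan.py -1 .030|head -3; python3 fit2.py "[[[-1,11],[0,1],[0,-2],[.5,-3.5],[0,-3]],[[-.5,4.5],[0,0],[.5,-2],[0,-2.5],[.5,-2]],[[-.5,4.5],[0,0],[0,-1],[0,-1.5],[.5,-2]]]"
```

```text
bed travel cam 0.0285
pred err mm -0.3
t 20.13 s 0.0009 v -0.005 u 0.0050 trav 0.0302 | meas-cmd dX -0.0 dY 0.1 mm z 0.1626 | F -6.2 0.1 fz -2.5 red px 50 X 0.6915
RR,ub,EPS [ 0.2339 -0.0054  0.079 ] cost 1.6728324302264697 sm [ 6.5  7.1  8.5  6.   3.7  3.1  2.  -0.7 -3.6 -3.2 -1.8  0.8  3.1  2.5
  0.8] V [-2.   0.8 -4.5 -8.7 -4.6 -2.4 -7.7 -6.6 -2.7  7.4  5.3  8.8 -2.1 -4.6
 -4.6] S 0.0009
[[-0.1, 0.3], [0.1, 0.1], [0.1, -0.1], [0.1, -0.3], [-0.1, -0.2], [-0.1, 0.1], [-0.1, 0.4], [0.1, 0.3], [0.1, 0.2], [0.3, -0.5], [-0.1, -0.4], [-0.1, -0.2], [-0.2, 0.1], [0.1, -0.0]]
cost rows [-1.4, -0.2, 0.2, 0.5, 0.6]
[[-0.0, -2.0], [0.0, -0.5], [0.0, 0.0], [0.0, 0.5], [-0.0, 0.5]]
pred s,v,u: [-0.0, -0.002, -0.002] [-0.0, 0.0, -0.001] [-0.0, 0.001, -0.0] [-0.0, 0.0, 0.0] [-0.0, 0.0, -0.0] [-0.0, 0.0, -0.0] [-0.0, 0.0, -0.0] [-0.0, 0.0, -0.0] [-0.0, 0.0, -0.0] [-0.0, 0.0, 0.0] [-0.0, 0.0, -0.0]
```

Excellent and quiet.

Call:
drive_tool([
  [0,-2,0,0,0,0],
  [0,-0.5,0,0,0,0],
  [0,0,0,0,0,0],
  [0,0.5,0,0,0,0],
  [0,0.5,0,0,0,0],
])

```text
time: 20.6
tcp_pos: [0.539, 0.0211, 0.1626]
tool_rot: [-0.002, 0.666, 0.746, -0.001]
ft_force: [-6.0, -0.7, -2.5]
finger_gap: 0.0274
gripper_force: 45.0
```

```bash
sleep 0.5; python3 plan.py -1 .030|head -3; python3 fit2.py "[[[-1,11],[0,1],[0,-2],[.5,-3.5],[0,-3]],[[-.5,4.5],[0,0],[.5,-2],[0,-2.5],[.5,-2]],[[-.5,4.5],[0,0],[0,-1],[0,-1.5],[.5,-2]],[[0,-2],[0,-.5],[0,0],[0,.5],[0,.5]]]"|tail -3
```

```text
bed travel cam 0.0289
pred err mm -0.1
t 20.60 s -0.0005 v -0.001 u 0.0048 trav 0.0300 | meas-cmd dX 0.0 dY -0.1 mm z 0.1626 | F -6.0 -0.1 fz -2.5 red px 49 X 0.6915
cost rows [-0.4, 0.1, 0.3, 0.4, 0.3]
[[-0.0, -0.5], [-0.0, 0.0], [-0.0, 0.5], [-0.0, 0.5], [-0.0, 0.0]]
pred s,v,u: [-0.0, 0.001, -0.001] [-0.0, 0.001, 0.0] [-0.0, 0.001, 0.0] [-0.0, 0.0, 0.0] [-0.0, 0.0, -0.0] [-0.0, 0.0, -0.0] [-0.0, 0.0, -0.0] [-0.0, 0.0, -0.0] [-0.0, 0.0, -0.0] [-0.0, 0.0, 0.0] [-0.0, 0.0, -0.0]
```

Call:
drive_tool([
  [0,-0.5,0,0,0,0],
  [0,0,0,0,0,0],
  [0,0.5,0,0,0,0],
  [0,0.5,0,0,0,0],
  [0,0,0,0,0,0],
])

```text
time: 21.07
tcp_pos: [0.539, 0.0217, 0.1626]
tool_rot: [-0.002, 0.666, 0.746, -0.001]
ft_force: [-4.8, -0.0, -3.8]
finger_gap: 0.0271
gripper_force: 45.0
```

```bash
sleep 0.5; python3 plan.py -1 .030|head -3; python3 fit2.py "[[[-1,11],[0,1],[0,-2],[.5,-3.5],[0,-3]],[[-.5,4.5],[0,0],[.5,-2],[0,-2.5],[.5,-2]],[[-.5,4.5],[0,0],[0,-1],[0,-1.5],[.5,-2]],[[0,-2],[0,-.5],[0,0],[0,.5],[0,.5]],[[0,-.5],[0,0],[0,.5],[0,.5],[0,0]]]"|tail -3
```

```text
bed travel cam 0.0298
pred err mm 1.2
t 21.07 s 0.0007 v 0.004 u 0.0042 trav 0.0301 | meas-cmd dX 0.0 dY 0.0 mm z 0.1626 | F -4.8 0.5 fz -3.8 red px 50 X 0.6915
cost rows [5.0, 0.5, -0.8, -1.5, -1.5]
[[-0.5, 5.0], [-0.0, 1.0], [-0.0, -0.5], [0.0, -1.5], [0.0, -2.0]]
pred s,v,u: [0.001, 0.0, 0.003] [0.001, -0.003, 0.001] [0.001, -0.002, -0.001] [0.0, -0.001, -0.0] [0.0, -0.0, 0.0] [0.0, -0.0, 0.0] [0.0, -0.0, 0.0] [0.0, -0.0, 0.0] [0.0, -0.0, 0.0] [0.0, -0.0, -0.0] [0.0, -0.0, 0.0]
```

Call:
drive_tool([
  [-0.5,5,0,0,0,0],
  [0,0.5,0,0,0,0],
  [0,-1,0,0,0,0],
  [0,-1,0,0,0,0],
  [0,-1,0,0,0,0],
])

```text
time: 21.53
tcp_pos: [0.5385, 0.0242, 0.1627]
tool_rot: [-0.002, 0.666, 0.746, -0.001]
ft_force: [-5.5, -1.1, -3.5]
finger_gap: 0.0276
gripper_force: 45.0
```

```bash
sleep 0.5; python3 - <<'E'
import json
st=json.load(open("st.json"));st["rows"]=[[-.5,5],[0,.5],[0,-1],[0,-1],[0,-1]];json.dump(st,open("st.json","w"))
E
python3 plan.py -1 .030|head -3; python3 fit2.py "[[[-1,11],[0,1],[0,-2],[.5,-3.5],[0,-3]],[[-.5,4.5],[0,0],[.5,-2],[0,-2.5],[.5,-2]],[[-.5,4.5],[0,0],[0,-1],[0,-1.5],[.5,-2]],[[0,-2],[0,-.5],[0,0],[0,.5],[0,.5]],[[0,-.5],[0,0],[0,.5],[0,.5],[0,0]],[[-.5,5],[0,.5],[0,-1],[0,-1],[0,-1]]]"; cat > hold.py <<'E'
from plan import *
import sys
st=json.load(open("st.json"))
s,v,X,Y=st["s"],st["v"],st["X"],st["Y"]
for t in range(6):
    print(round(t*.2,1),round(s*1e3,2),round(v*1e3,2),round((Y-Y0-s+UB)*1e3,2)); s,v,X,Y=step(s,v,X,Y,0,0,.2,20)
E
python3 hold.py
```

```text
bed travel cam 0.0288
pred err mm 0.9
t 21.53 s 0.0018 v 0.000 u 0.0056 trav 0.0299 | meas-cmd dX 0.0 dY 0.0 mm z 0.1627 | F -5.6 -0.5 fz -3.5 red px 52 X 0.6909
RR,ub,EPS [ 0.2391 -0.0055  0.0777] cost 2.1460806836856854 sm [ 6.5  7.1  8.5  6.   3.7  3.1  2.  -0.7 -3.6 -3.2 -1.8  0.8  3.1  2.5
  0.8 -0.5  0.8  2. ] V [-2.2  0.6 -4.6 -8.9 -4.8 -2.5 -7.9 -6.7 -2.8  7.4  5.3  8.8 -2.2 -4.6
 -4.2  1.5  2.8 -0.9] S 0.00183
[[-0.1, 0.4], [0.1, 0.1], [0.1, -0.0], [0.1, -0.2], [-0.1, -0.1], [-0.1, 0.2], [-0.1, 0.5], [0.1, 0.4], [0.1, 0.3], [0.3, -0.4], [-0.1, -0.3], [-0.1, -0.2], [-0.2, 0.1], [0.1, -0.1], [0.1, -0.5], [-0.2, -0.3], [-0.1, -0.0]]
cost rows [3.4, -0.1, -1.1, -1.5, -1.3]
[[-0.0, 3.5], [-0.0, -0.0], [-0.0, -1.5], [0.0, -1.5], [0.0, -1.5]]
pred s,v,u: [0.002, -0.002, 0.002] [0.001, -0.004, -0.0] [0.001, -0.002, -0.001] [0.0, -0.001, -0.0] [0.0, -0.0, 0.0] [0.0, -0.0, 0.0] [0.0, -0.0, 0.0] [0.0, -0.0, 0.0] [0.0, -0.0, 0.0] [0.0, -0.0, -0.0] [0.0, -0.0, 0.0]
0.0 1.83 -0.93 0.4
0.2 1.66 -0.81 0.57
0.4 1.5 -0.85 0.74
0.6 1.31 -0.99 0.92
0.8 1.1 -1.2 1.14
1.0 0.83 -1.48 1.41
```

The carriage has stayed within 4 mm of centre for over 6 s. It is still to about 1 mm/s with the bed at 29 mm, and I predict it stays so when held.

```bash
python3 -c "
from station import bot
print(bot.close_job())"
```

```text
the job is handed in; nothing more can be done
None
```

The job is handed in at 21.6 s: by my measurements the roller was pressed at the heel, rolled to the toe with about 28–30 mm of bed travel, then held the carriage within about 4 mm of centre for the last 6 s, at about 1 mm/s and 29 mm (about 6 N) when I finished; the verdict was not shown to me.

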